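# Pack the capped sample containers into the fitted caddy

### The arm

A 6-joint arm with a two-finger parallel gripper is mounted at the origin on the work surface. World frame = base frame: x ahead of the robot, y to its left, z up, the work surface at z = 0. Lengths are in m, angles in rad, forces in N, time in s.
With the tool pointing down it reaches from about 0.375 to 0.9 m from the base axis. Payload 3.1 kg.
Tool frame: the origin (TCP) lies on the front face of the gripper's body, between the roots of the fingers; the fingertips stand 70 mm ahead of it and the grasp point (between the pads) lies 51 mm ahead of it (env.tip_reach is the distance from the TCP to the fingertips, in m); z points along the fingers, y is the direction in which the jaws open and shut (so a half turn about z gives the same grasp; the last joint's range is limited). The gripper opens to 87 mm and grips with 3 to 60 N. Pads are 19 mm wide; open, the fingers measure 117 mm over their backs; the gripper's body (75 mm by 190 mm) begins 51 mm behind the grasp point.
Start: joints at [1.119, 0.527, 1.433, -0, 1.181, -0.178], TCP at [0.169, 0.602, 0.292] pointing down, gripper open.
Joint ranges: [-3.08, 3.08], [-0.75, 2.2], [0.22, 2.44], [-1.43, 4.57], [0, 2.65], [-2.85, 2.85]. Speed limits (rad/s): [2.79, 2.79, 3.14, 3.14, 3.14, 3.14].

### API

Orientations are given as a unit quaternion [x, y, z, w].
In Python, from rig import env, cams, regions_of, place_of gives the robot as it stands. The module is installed in compiled form; this text tells all that it offers.
- The arm moves only by the shell command python3 -m handwheel 'ROWS' [OPENING]. ROWS is a JSON object of lists of equal length, an entry for each row: "offset": the shift along the tool's x, y, z in cm, a list of three; "turn": the turn about the tool's z in rad. In form: {"offset": [[dx, dy, dz], ...], "turn": [turn, ...]}. A call has 1 to 12 rows; each row shifts and turns the pose as measured when the row begins, along the tool's axes as they then stand; what a row does not reach is not made up. A row lasts 1/8 s, in which the tool goes at most 62.5 mm and 10.7 degrees, less where a joint would pass 70% of its speed; a pose out of reach is approached as far as the arm can. A call with a gripper value outside its range is refused whole. OPENING is the gripper's target within -1 to 1 (shut at 1, half-way at 0, fully open at -1), set as the call begins (- or left out, the last holds). The fingers move at their own pace and stop on an object; the grip force is fixed at half the most. Time passes only in rows, so rows that do not move let the fingers close. It gives the time, the measured TCP pose, the force and the opening at its end, in the units of the state.
- env.read_state(): the state, without advancing time (a new reading comes with each control period).
- cams.read_camera(name): name is "scene" or "top" or "wrist"; returns (picture, depth): 480x640x3 uint8, red, green, blue; 480x640 float32, m along the optical axis (not along the pixel's ray), 0 where there is no reading.
- cams.get_calibration(name): a dict with "fx", "fy", "cx", "cy" (pixels), "dist" ([k1, k2, p1, p2, k3] as OpenCV has them; the pictures are not rectified), "R" (3x3) and "t" (3): a world point X has camera coordinates R X + t; the wrist camera has in their place "T_tool_cam" (4x4, takes a point from camera to tool coordinates, whose origin is the TCP and whose axes are the flange's). Camera axes: x right, y down, z forward; pixel columns grow to the right and rows downward; lengths in m; the calibration is good to about 2 mm. A picture is of the moment at which its call begins: read the wrist's pose just before it. get_calibration takes no time and is no camera call.
- env.job_done(): hands the job in, once; it reports no verdict.
Trained networks look in the newest picture that a camera, given by its name, has taken for a name from the list of things; names that differ only in an ending like _2 or _b are one class to them, and where a whole thing is asked for, a point or a joint stands for the part that bears it (a point fixed in the world has none). Each returns a list of dicts, best first, with "conf" (0 to 1); they miss things now and then, are a little off and sometimes report something else, mostly with a low value. They report only what shows in the picture. A call takes as long as a camera call. They do not tell look-alikes from the thing itself.
- regions_of(query, camera): "mask" (480x640 bool, what is visible of it).
- place_of(query, camera): "at" ([x, y, z] in m, in world coordinates, good to about 4 mm: a listed point, or the origin of a listed thing).
The state is a dict: "clock": time; "q": joint angles; "joint_vel": joint speeds; "joint_torque": joint torques, N m; "tcp_pos": TCP position; "ee_rot": TCP orientation; "ft_force": force on the tool from outside, world axes, zero at the start; "torque": the same for the moment, N m; "finger_gap": finger opening in m.
Only numpy, scipy, OpenCV 4.12 (cv2) and the standard library are available. Lean on these libraries where they do the work, as an engineer would, in place of code of your own. Each camera call takes 0.05 s, during which the arm holds its last target.

### The job

Pack the four capped sample containers into the caddy, each standing on the floor of the well shaped for it: the wide jar in the large round well, the slim vial in the small round well, the square bottle in the square well and the oblong bottle in the oblong well. Leave the two open containers without caps standing where they are, and never tip any container over.

Things in the scene. Friction and masses are not known exactly. Their poses are not given: they have to be found in the camera images.
- jar_c (a point): Wide round jar, off-white plastic, with its grey ribbed screw cap on: body 52 mm across and 50 mm high, cap 49 mm across, 64 mm high in all, about 0.12 kg. Stands loose on the bench. This point is its centre, 32 mm above its underside; z up.
- vial_c (a point): Slim round vial, off-white plastic, grey ribbed cap on: body 28 mm across and 62 mm high, cap 25 mm across, 78 mm high in all, about 0.05 kg. Stands loose on the bench. This point is its centre, 39 mm above its underside; z up.
- square_c (a point): Square bottle, off-white plastic, grey ribbed cap on: body 40 x 40 mm and 54 mm high, cap 29 mm across, 68 mm high in all, about 0.09 kg. Stands loose on the bench. This point is its centre, 34 mm above its underside; x and y square to its flat sides, z up.
- oblong_c (a point): Oblong (flat) bottle, off-white plastic, grey ribbed cap on: body 66 mm long (x) by 28 mm (y) and 52 mm high, cap 23 mm across, 66 mm high in all, about 0.09 kg. Stands loose on the bench. This point is its centre, 33 mm above its underside; z up.
- open_jar_c (a point): Look-alike to leave alone: an open, empty wide round jar without a cap, off-white plastic, body 52 mm across, open mouth 44 mm across outside, 60 mm high. Stands loose. This point is its centre, 30 mm above its underside; z up.
- open_square_c (a point): Look-alike to leave alone: an open square bottle without a cap, off-white plastic, body 40 x 40 mm and 54 mm high, open round neck 27 mm across, 65 mm high. Stands loose. This point is its centre, 32.5 mm above its underside; x and y square to its flat sides, z up.
- well_jar (a point): Fixed grey block, 94 mm square, 20 mm high, one of four set two by two in the caddy (fixed aluminium tray, 204 mm square, walls 16 mm high). In its middle a dark-floored well, 14 mm deep, round, 68 mm across: the large round well, for the wide round jar. Point: centre of the well floor, 11 mm above the bench, 14 mm below the block top. z up, x and y along the block sides.
- well_vial (a point): Fixed grey block, 94 mm square, 20 mm high, one of four set two by two in the caddy (fixed aluminium tray, 204 mm square, walls 16 mm high). In its middle a dark-floored well, 14 mm deep, round, 44 mm across: the small round well, for the slim vial. Point: centre of the well floor, 11 mm above the bench, 14 mm below the block top. z up, x and y along the block sides.
- well_square (a point): Fixed grey block, 94 mm square, 20 mm high, one of four set two by two in the caddy (fixed aluminium tray, 204 mm square, walls 16 mm high). In its middle a dark-floored well, 14 mm deep, square, 56 x 56 mm, sides along x and y: for the square bottle. Point: centre of the well floor, 11 mm above the bench, 14 mm below the block top. z up, x and y along the block sides.
- well_oblong (a point): Fixed grey block, 94 mm square, 20 mm high, one of four set two by two in the caddy (fixed aluminium tray, 204 mm square, walls 16 mm high). In its middle a dark-floored well, 14 mm deep, oblong, 82 mm along x by 44 mm along y: for the oblong bottle. Point: centre of the well floor, 11 mm above the bench, 14 mm below the block top. z up, x and y along the block sides.
There are look-alikes about, which are no part of the job. Leave any red look-alike of the part that bears oblong_c alone.

How it is judged:
By the outcome, as a careful person would: the job done as asked, in the order asked, and still so for the second after the job is handed in, with the robot touching nothing.
It also fails if it takes over 115 s, if anything falls off the work surface, if the arm or the gripper's body presses on something with over 40 N, if the wrist force passes 120 N, or if a joint passes its speed limit or range.

## Working session

There is one attempt and no reset: what is moved stays moved. The work goes in short steps, Python scripts to look and compute and a shell command to move; the robot and the scene stay as the last step left them, time stands still between calls to the robot, and variables do not carry over. Pictures are saved under pics/ and viewed, and the job is handed in when it is done.

```bash
mkdir -p pics; ls; python3 - <<'E'
from rig import env,cams
import cv2
for n in ["top","scene"]:
    p,d=cams.read_camera(n); cv2.imwrite(f"pics/{n}0.png",p[:,:,::-1])
    c=cams.get_calibration(n); print(n,c)
print(env.read_state()); print(cams.get_calibration("wrist"))
E
```

```text
pics
top {'fx': 571.9101144438648, 'fy': 571.9101144438648, 'cx': 310.7371576978811, 'cy': 234.808761832571, 'dist': array([-0.04836233,  0.        ,  0.        ,  0.        ,  0.        ]), 'R': array([[ 2.09631872e-02, -9.99780223e-01,  2.23906129e-04],
       [-9.91766690e-01, -2.08234586e-02, -1.26353535e-01],
       [ 1.26330428e-01,  2.42671017e-03, -9.91985249e-01]]), 't': array([-0.00258769,  0.53946039,  1.07012231])}
scene {'fx': 453.71873974628824, 'fy': 453.71873974628824, 'cx': 318.9707046423091, 'cy': 240.4112098182441, 'dist': array([-0.09358183,  0.        ,  0.        ,  0.        ,  0.        ]), 'R': array([[-0.87788301,  0.47882381,  0.00701314],
       [ 0.26598564,  0.4997358 , -0.82432747],
       [-0.39821234, -0.72179768, -0.56606982]]), 't': array([ 0.46114501, -0.10598355,  1.05231646])}
{'clock': 0.1, 'q': array([ 1.11852676e+00,  5.28350319e-01,  1.43374880e+00, -5.13173073e-06,
        1.18143712e+00, -1.78514826e-01]), 'joint_vel': array([ 0.00017117, -0.0015893 , -0.00167642, -0.00012359, -0.00068834,
        0.00076392]), 'joint_torque': array([-1.816
[... 229 characters left out ...]
-2.99185128e-04]), 'ft_force': array([ 0.17346281, -0.07969749,  0.04880608]), 'torque': array([-0.01474269,  0.01238816, -0.0051033 ]), 'finger_gap': 0.08681084167885059}
{'fx': 403.3118390655205, 'fy': 403.3118390655205, 'cx': 317.2365333871256, 'cy': 242.7516522343373, 'dist': array([-0.000902,  0.      ,  0.      ,  0.      ,  0.      ]), 'T_tool_cam': array([[ 1.17389417e-03, -9.56475574e-01, -2.91810038e-01,
         8.12385945e-02],
       [ 9.99998941e-01,  8.71942752e-04,  1.16480222e-03,
        -5.81416230e-04],
       [-8.59663222e-04, -2.91811096e-01,  9.56475585e-01,
        -9.19361357e-02],
       [ 0.00000000e+00,  0.00000000e+00,  0.00000000e+00,
         1.00000000e+00]])}
```

View pics/top0.png

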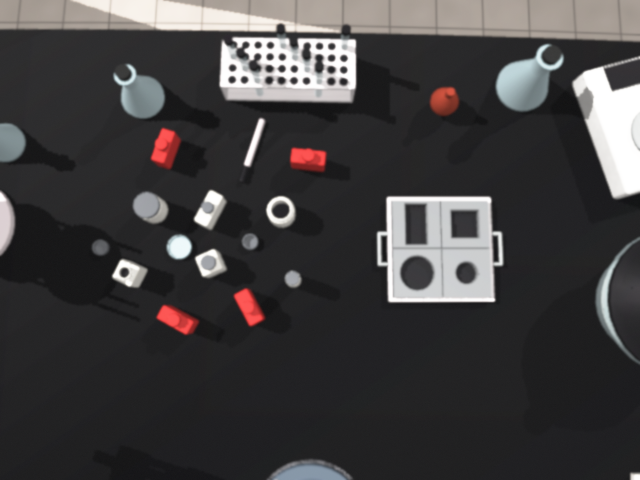

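View pics/scene0.png

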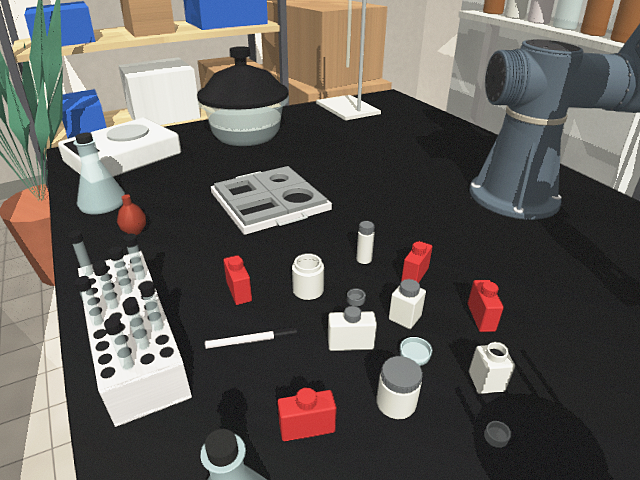

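```bash
cat > h.py <<'E'
import numpy as np,cv2
from rig import env,cams,regions_of,place_of
def pts(n,d,mask):
    c=cams.get_calibration(n);v,u=np.nonzero(mask&(d>0))
    K=np.array([[c['fx'],0,c['cx']],[0,c['fy'],c['cy']],[0,0,1]])
    xy=cv2.undistortPoints(np.stack([u,v],1).astype(float)[:,None],K,np.array(c['dist']))[:,0]
    z=d[v,u];P=np.c_[xy*z[:,None],z]
    return (P-c['t'])@c['R']
E
python3 - <<'E'
from h import *
p,d=cams.read_camera("top"); c=cams.get_calibration("top")
np.savez('top0.npz',p=p,d=d)
res={}
for q in ["jar_c","vial_c","square_c","oblong_c","open_jar_c","open_square_c","well_jar","well_vial","well_square","well_oblong"]:
    L=place_of(q,"top")
    print(q,[(np.round(o["at"],3).tolist(),round(o["conf"],2)) for o in L])
ms={}
for q in ["jar_c","vial_c","square_c","oblong_c"]:
    for i,o in enumerate(regions_of(q,"top")):
        m=o["mask"]; ms[q+str(i)]=m; P=pts("top",d,m); v,u=np.nonzero(m)
        zt=np.percentile(P[:,2],95)
        T=P[P[:,2]>zt-.006]
        r=cv2.minAreaRect((P[:,:2]*1000).astype(np.float32))
        rt=cv2.minAreaRect((T[:,:2]*1000).astype(np.float32))
        print(q,round(o["conf"],2),len(u),"px",u.mean().round(),v.mean().round(),"top z",zt.round(3),"topctr",np.round(rt[0],1),np.round(rt[1],1),"all",r,p[m].mean(0).round())
np.savez('masks.npz',**ms)
E
```

```text
jar_c [([0.586, 0.326, 0.032], 0.77)]
vial_c [([0.583, 0.07, 0.032], 0.6), ([0.455, 0.046, 0.039], 0.54)]
square_c [([0.481, 0.2, 0.035], 0.58)]
oblong_c [([0.584, 0.204, 0.031], 0.9), ([0.705, 0.299, 0.038], 0.8), ([0.398, 0.127, 0.036], 0.72), ([0.685, 0.018, 0.034], 0.67), ([0.368, 0.26, 0.03], 0.66)]
open_jar_c [([0.582, 0.068, 0.029], 0.75)]
open_square_c [([0.452, 0.359, 0.032], 0.65), ([0.47, -0.297, 0.009], 0.2)]
well_jar []
well_vial [([0.469, -0.294, 0.01], 0.59)]
well_square [([0.563, -0.295, 0.01], 0.66)]
well_oblong [([0.566, -0.195, 0.011], 0.96), ([0.586, 0.203, 0.034], 0.5)]
jar_c 0.97 782 px 150.0 207.0 top z 0.066 topctr [587.5 323.2] [47.8 47.5] all ((588.935302734375, 321.1331787109375), (50.477542877197266, 55.31953811645508), 68.91678619384766) [153. 154. 155.]
vial_c 0.59 192 px 292.0 279.0 top z 0.081 topctr [454.1  42.3] [23.9 24.1] all ((453.4369812011719, 41.39134216308594), (25.999828338623047, 26.327388763427734), 45.37411880493164) [154. 155. 158.]
square_c 0.68 514 px 210.0 263.0 top z 0.07 topctr [481.  201.7] [28.3 27.7] all ((480.5685119628906, 200.7
[... 588 characters left out ...]
, 212.55140686035156), (41.56978225708008, 65.4424819946289), 63.31399917602539) [210. 209. 207.]
oblong_c 0.74 773 px 165.0 149.0 top z 0.066 topctr [706.4 300.7] [22.  23.1] all ((713.7627563476562, 307.0563049316406), (48.88845443725586, 77.8392562866211), 72.06916809082031) [195.  60.  59.]
oblong_c 0.74 2380 px 417.0 273.0 top z 0.027 topctr [ 471.7 -198.6] [91.4 95.6] all ((471.7590026855469, -199.08155822753906), (91.48175811767578, 96.39167022705078), 1.187391996383667) [149. 149. 151.]
oblong_c 0.65 593 px 249.0 307.0 top z 0.066 topctr [398.5 123.8] [22.3 22.5] all ((399.5080871582031, 123.29454040527344), (65.93534851074219, 29.09799575805664), 29.132450103759766) [226.  73.  71.]
```

```bash
cat >> h.py <<'E'
def rect(P,zl,zh,ctr,r):
    s=(P[:,2]>zl)&(P[:,2]<zh)&(np.hypot(P[:,0]-ctr[0],P[:,1]-ctr[1])<r)
    Q=(P[s,:2]*1000).astype(np.float32); R=cv2.minAreaRect(Q)
    return len(Q),np.round(R[0],1),np.round(R[1],1),round(R[2],1)
E
python3 - <<'E'
from h import *
f=np.load('top0.npz');d=f['d'];P=pts("top",d,np.ones(d.shape,bool))
for n,c,lo,hi,r in [("sq",(.481,.202),.050,.058,.035),("ob",(.586,.207),.048,.056,.045),("jarbody",(.587,.323),.046,.054,.04),
  ("openjar",(.582,.068),.04,.07,.045),("opensq",(.452,.359),.05,.058,.035),
  ("cap1",(.5,.13),.006,.03,.04),("cap2",(.5,.4),.006,.03,.04),("dish",(.5,.255),.004,.03,.04),("pen",(.72,.12),.005,.03,.09),
  ("caddytop",(.52,-.247),.02,.03,.16)]:
    try: print(n,rect(P,lo,hi,c,r))
    except Exception as e: print(n,e)
for n,c in [("wj",(.47,-.199)),("wv",(.469,-.294)),("ws",(.563,-.295)),("wo",(.566,-.197))]:
    s=(P[:,2]<.017)&(P[:,2]>.005)&(np.abs(P[:,:2]-c).max(1)<.045)
    Q=P[s]; print(n,len(Q),Q.mean(0).round(4),rect(P,.008,.014,c,.046))
E
```

```text
sq (220, array([480.9, 201.2]), array([40.1, 39.4]), 24.0)
ob (340, array([585.2, 206.8]), array([28.8, 65.4]), 63.3)
jarbody (59, array([582.1, 309.4]), array([22.8, 49.9]), 67.6)
openjar (287, array([584.4,  68.6]), array([50.4, 50.1]), 1.6)
opensq (346, array([457.9, 357.2]), array([41.2, 40.4]), 65.6)
cap1 (70, array([527.2, 129.5]), array([29.5, 29.9]), 49.8)
cap2 (78, array([505. , 400.9]), array([75.7, 29. ]), 79.6)
dish (173, array([503.8, 257.1]), array([71.3, 55.1]), 66.6)
pen (389, array([722.8, 117.6]), array([147.1, 160.3]), 27.3)
caddytop (6128, array([ 519.7, -243.5]), array([201.5, 201.7]), 0.5)
wj 927 [ 0.4722 -0.2004  0.0112] (774, array([ 472.5, -199.9]), array([64.9, 65.5]), 0.9)
wv 416 [ 0.47   -0.2985  0.0114] (315, array([ 459.7, -297.9]), array([70.6, 40.6]), 1.1)
ws 794 [ 0.5699 -0.2958  0.0112] (640, array([ 560.9, -295.4]), array([76.4, 54.5]), 0.7)
wo 891 [ 0.5688 -0.1984  0.0113] (740, array([ 565.4, -198.2]), array([89.5, 42.4]), 0.3)
```

```bash
cat > go.py <<'E'
import sys
from h import *
from scipy.spatial.transform import Rotation as Ro
x,y,z,psi=map(float,sys.argv[1:5])
s=env.read_state();M=Ro.from_quat(s["ee_rot"]).as_matrix()
o=M.T@(np.array([x,y,z])-s["tcp_pos"])*100
p=np.arctan2(M[1,1],M[0,1]); dp=(np.radians(psi)-p+np.pi/2)%np.pi-np.pi/2
# turned first: offset after turn
M2=M@Ro.from_euler('z',-dp).as_matrix(); o2=M2.T@(np.array([x,y,z])-s["tcp_pos"])*100
print("t",round(s["clock"],2),"tcp",s["tcp_pos"].round(4),"psi",np.degrees(p).round(1),"turn",round(-dp,3),"off now",o.round(2),"off after turn",o2.round(2),"tilt",np.degrees(np.arccos(-M[2,2])).round(2),"gap",round(s["finger_gap"],4),"F",s["ft_force"].round(1),"q6",s["q"][5].round(2))
E
python3 go.py .5875 .3235 .2 90
```

```text
t 0.85 tcp [0.169  0.6017 0.2923] psi 74.3 turn -0.274 off now [-47.82 -15.46   9.23] off after turn [-41.85 -27.82   9.23] tilt 0.0 gap 0.087 F [ 0.1 -0.2 -0.3] q6 -0.18
```

```bash
python3 -m handwheel '{"offset":[[0,0,0],[0,0,0],[-4.4,-2.9,0],[-4.4,-2.9,0],[-4.4,-2.9,1],[-4.4,-2.9,1],[-4.4,-2.9,1],[-4.4,-2.9,1],[-4.4,-2.9,1],[-4.4,-2.9,1],[-4.4,-2.9,1]],"turn":[-0.14,-0.14,0,0,0,0,0,0,0,0,0]}' -1; python3 go.py .5875 .3235 .2 90
```

```text
clock: 2.22
tcp_pos: [0.5799, 0.3454, 0.2225]
ee_rot: [-0.012, 1.0, 0.004, 0.003]
ft_force: [0.6, 1.1, -0.1]
finger_gap: 0.0868
t 2.23 tcp [0.5799 0.3454 0.2225] psi 91.4 turn 0.024 off now [-0.69 -2.22  2.24] off after turn [-0.75 -2.2   2.24] tilt 0.5 gap 0.0868 F [ 0.6  1.1 -0.1] q6 -1.23
```

```bash
python3 -m handwheel '{"offset":[[-0.7,-2.2,2.2],[0,0,3],[0,0,0],[0,0,0]],"turn":[0.024,0,0,0]}'; python3 go.py .5875 .3235 .17 90; python3 - <<'E'
from h import *
s=env.read_state();p,d=cams.read_camera("wrist");cv2.imwrite("pics/w1.png",p[:,:,::-1])
E
```

```text
clock: 2.72
tcp_pos: [0.5938, 0.3197, 0.1694]
ee_rot: [0.004, 1.0, 0.004, 0.005]
ft_force: [0.5, 0.0, 0.2]
finger_gap: 0.0871
t 2.73 tcp [0.5938 0.3197 0.1694] psi 89.6 turn -0.007 off now [ 0.63  0.38 -0.06] off after turn [ 0.63  0.38 -0.06] tilt 0.7 gap 0.0871 F [0.5 0.  0.2] q6 -1.24
```

View pics/w1.png

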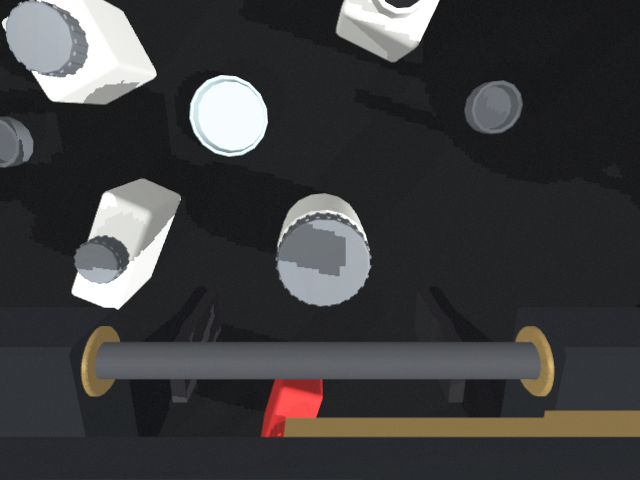

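The wrist view shows the capped jar at (323,262), between the jaws, with nothing else in the finger path. I'll measure it from here.

```bash
cat > wm.py <<'E'
import sys
from h import *
from scipy.spatial.transform import Rotation as Ro
cx,cy,lo,hi,r=map(float,sys.argv[1:6])
s=env.read_state();p,d=cams.read_camera("wrist");c=cams.get_calibration("wrist")
cv2.imwrite(f"pics/w_{s['clock']:.2f}.png",p[:,:,::-1])
v,u=np.nonzero(d>0);K=np.array([[c['fx'],0,c['cx']],[0,c['fy'],c['cy']],[0,0,1]])
xy=cv2.undistortPoints(np.stack([u,v],1).astype(float)[:,None],K,np.array(c['dist']))[:,0]
z=d[v,u];P=np.c_[xy*z[:,None],z,np.ones(len(z))]@c['T_tool_cam'].T
P=P[:,:3]@Ro.from_quat(s["ee_rot"]).as_matrix().T+s["tcp_pos"]
print("rect",rect(P,lo,hi,(cx,cy),r))
E
python3 wm.py .5875 .3235 .058 .07 .035
```

```text
rect (6588, array([584.7, 323.8]), array([49.6, 49.9]), 12.4)
```

```bash
python3 -m handwheel '{"offset":[[0.7,0.35,0],[0,0,2.5],[0,0,2.5],[0,0,2],[0,0,0],[0,0,0]],"turn":[0,0,0,0,0,0]}'; python3 go.py .586 .3235 .094 90
```

```text
clock: 3.58
tcp_pos: [0.5869, 0.3286, 0.1041]
ee_rot: [0.001, 1.0, 0.006, 0.009]
ft_force: [0.0, 0.1, -0.5]
finger_gap: 0.0872
t 3.58 tcp [0.5869 0.3286 0.1041] psi 89.9 turn -0.002 off now [ 0.11 -0.53  1.  ] off after turn [ 0.11 -0.53  1.  ] tilt 1.25 gap 0.0872 F [ 0.   0.1 -0.5] q6 -1.23
```

```bash
sed -i 's/^o=M.T/s["tcp_pos"]=s["tcp_pos"]+.051*(M[:,2]-np.array([0,0,-1]))\no=M.T/' go.py; sed -i 's/"tilt"/"zax",M[:2,2].round(4),"tilt"/' go.py; python3 -m handwheel '{"offset":[[0.1,-0.5,0.5],[0,0,0.5],[0,0,0]],"turn":[0,0,0]}'; python3 go.py .586 .3235 .094 90
```

```text
clock: 3.95
tcp_pos: [0.587, 0.3236, 0.0953]
ee_rot: [0.001, 1.0, 0.006, 0.011]
ft_force: [-0.1, -0.5, 0.1]
finger_gap: 0.0868
t 3.95 tcp [0.5881 0.3242 0.0953] psi 89.9 turn -0.002 off now [ 0.21 -0.07  0.13] off after turn [ 0.21 -0.07  0.13] zax [0.0213 0.0129] tilt 1.43 gap 0.0868 F [-0.1 -0.5  0.1] q6 -1.24
```

```bash
python3 -m handwheel '{"offset":[[0.2,0,0.1],[0,0,0],[0,0,0],[0,0,0],[0,0,0],[0,0,0]],"turn":[0,0,0,0,0,0]}' 1; python3 go.py .586 .3235 .2 90
```

```text
clock: 4.7
tcp_pos: [0.5852, 0.3237, 0.0946]
ee_rot: [0.001, 1.0, 0.007, 0.011]
ft_force: [-0.7, 0.1, -0.2]
finger_gap: 0.0512
t 4.7 tcp [0.5863 0.3243 0.0946] psi 89.9 turn -0.002 off now [ -0.2    0.05 -10.53] off after turn [ -0.2    0.05 -10.53] zax [0.0221 0.013 ] tilt 1.47 gap 0.0512 F [-0.7  0.1 -0.2] q6 -1.24
```

Gripped (gap 51 mm). Lift and carry towards the jar well.

```bash
python3 -m handwheel '{"offset":[[0,0,-1.5],[0,0,-3],[0,0,-3],[0,0,-3],[0,0,0],[0,0,0]],"turn":[0,0,0,0,0,0]}'; python3 go.py .472 -.199 .2 90
```

```text
clock: 5.45
tcp_pos: [0.5821, 0.3221, 0.2047]
ee_rot: [0.001, 1.0, 0.007, 0.011]
ft_force: [-0.3, -0.7, -0.9]
finger_gap: 0.0516
t 5.45 tcp [0.5832 0.3228 0.2047] psi 89.9 turn -0.002 off now [ 10.99 -52.21  -0.45] off after turn [ 11.11 -52.18  -0.45] zax [0.0215 0.0131] tilt 1.44 gap 0.0516 F [-0.3 -0.7 -0.9] q6 -1.24
```

```bash
python3 -m handwheel '{"offset":[[0.5,-2,0],[0.9,-4.4,0],[0.9,-4.4,0],[0.9,-4.4,0],[0.9,-4.4,0],[0.9,-4.4,0],[0.9,-4.4,0],[0.9,-4.4,0],[0.9,-4.4,0],[0.9,-4.4,0],[0.5,-2,0],[0,0,0]],"turn":[0,0,0,0,0,0,0,0,0,0,0,0]}'; python3 go.py .472 -.199 .2 90
```

```text
clock: 6.95
tcp_pos: [0.4815, -0.1258, 0.1823]
ee_rot: [0.001, 1.0, 0.008, -0.001]
ft_force: [0.2, -0.0, -1.6]
finger_gap: 0.051
t 6.95 tcp [ 0.4814 -0.125   0.1823] psi 89.9 turn -0.001 off now [ 0.94 -7.37 -1.89] off after turn [ 0.95 -7.37 -1.89] zax [-0.0022  0.0166] tilt 0.96 gap 0.051 F [ 0.2 -0.  -1.6] q6 -2.07
```

```bash
python3 -m handwheel '{"offset":[[0.4,-2.5,-0.4],[0.4,-2.5,-0.4],[0.3,-1.5,0],[0,0,0],[0,0,0]],"turn":[0,0,0,0,0]}'; python3 go.py .472 -.199 .15 90;  python3 - <<'E'
from h import *
p,d=cams.read_camera("top");cv2.imwrite("pics/t1.png",cv2.resize(p[150:350,250:550,::-1],(800,533)))
p,d=cams.read_camera("scene");cv2.imwrite("pics/s1.png",p[:,:,::-1])
E
```

```text
clock: 7.58
tcp_pos: [0.4693, -0.1867, 0.1862]
ee_rot: [-0.001, 1.0, 0.012, -0.004]
ft_force: [-0.2, 0.5, -0.9]
finger_gap: 0.0516
t 7.58 tcp [ 0.4688 -0.1856  0.1862] psi 90.1 turn 0.002 off now [-0.35 -1.43  3.59] off after turn [-0.35 -1.43  3.59] zax [-0.0088  0.0232] tilt 1.42 gap 0.0516 F [-0.2  0.5 -0.9] q6 -2.19
```

View pics/s1.png

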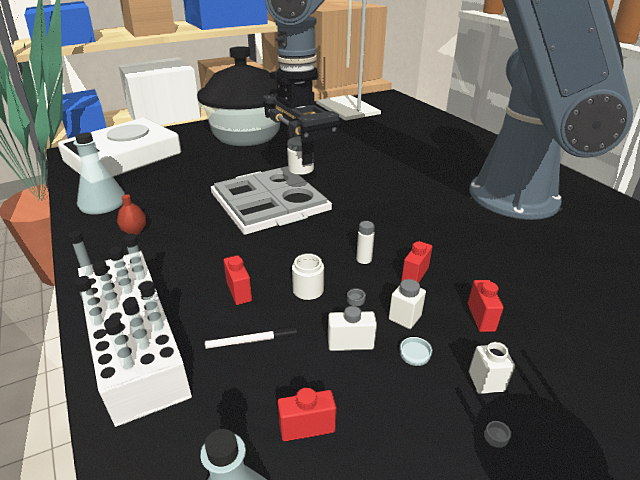

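The scene view shows the jar upright in the jaws at (300,157), above the caddy. Next: align, then descend.

```bash
python3 -m handwheel '{"offset":[[-0.35,-1.4,0],[0,0,0],[0,0,1.5],[0,0,1.5],[0,0,0],[0,0,0]],"turn":[0,0,0,0,0,0]}'; python3 go.py .472 -.199 .106 90;python3 - <<'E'
from h import *
p,d=cams.read_camera("top");cv2.imwrite("pics/t2.png",cv2.resize(p[150:350,300:600,::-1],(800,533)))
p,d=cams.read_camera("wrist");cv2.imwrite("pics/w2.png",p[:,:,::-1])
E
```

```text
clock: 8.43
tcp_pos: [0.4728, -0.1999, 0.1535]
ee_rot: [-0.002, 1.0, 0.012, -0.005]
ft_force: [0.3, 0.2, -1.4]
finger_gap: 0.0516
t 8.43 tcp [ 0.4724 -0.1987  0.1535] psi 90.2 turn 0.003 off now [-0.01 -0.14  4.75] off after turn [-0.01 -0.14  4.75] zax [-0.0094  0.0237] tilt 1.46 gap 0.0516 F [ 0.3  0.2 -1.4] q6 -2.21
```

View pics/w2.png

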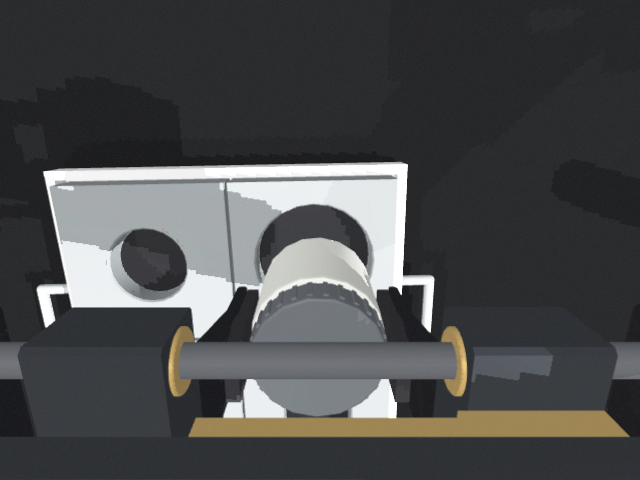

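View pics/t2.png

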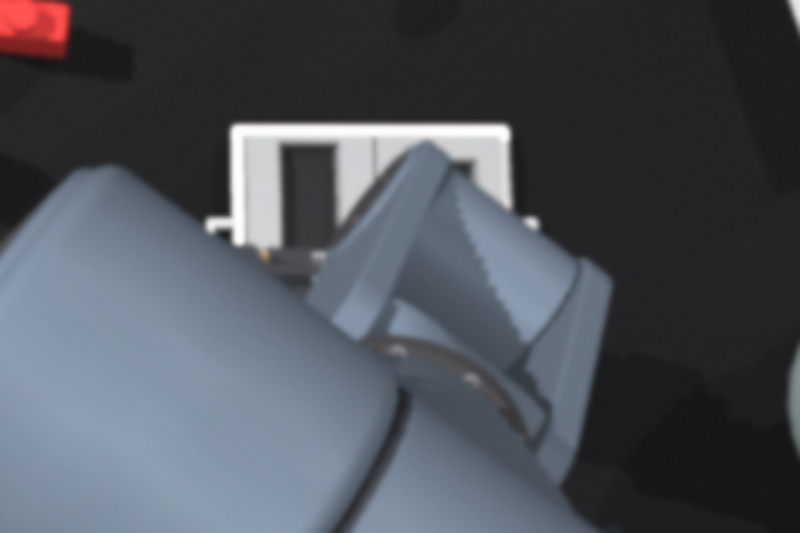

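Wrist view: the well (about 258–372 px) lies centred behind the jar (centre about 318), so it is aligned. Lower it.

```bash
python3 -m handwheel '{"offset":[[0,0,1],[0,0,1.2],[0,0,1],[0,0,0.6],[0,0,0],[0,0,0]],"turn":[0,0,0,0,0,0]}'; python3 go.py .472 -.199 .106 90
```

```text
clock: 9.28
tcp_pos: [0.4728, -0.1991, 0.1133]
ee_rot: [-0.002, 1.0, 0.012, -0.004]
ft_force: [0.1, 0.2, -0.5]
finger_gap: 0.0517
t 9.28 tcp [ 0.4723 -0.198   0.1133] psi 90.2 turn 0.003 off now [ 0.03 -0.12  0.72] off after turn [ 0.03 -0.12  0.72] zax [-0.0085  0.0231] tilt 1.41 gap 0.0517 F [ 0.1  0.2 -0.5] q6 -2.22
```

```bash
python3 -m handwheel '{"offset":[[0,0,0.4],[0,0,0.2],[0,0,0.1],[0,0,0]],"turn":[0,0,0,0]}'; python3 go.py .472 -.199 .106 90
```

```text
clock: 9.78
tcp_pos: [0.4731, -0.1992, 0.1064]
ee_rot: [-0.002, 1.0, 0.011, -0.004]
ft_force: [0.7, 0.9, -1.1]
finger_gap: 0.0515
t 9.78 tcp [ 0.4727 -0.1981  0.1065] psi 90.2 turn 0.003 off now [ 0.07 -0.09  0.04] off after turn [ 0.07 -0.09  0.04] zax [-0.0072  0.0221] tilt 1.33 gap 0.0515 F [ 0.7  0.9 -1.1] q6 -2.22
```

```bash
python3 -m handwheel '{"offset":[[0,0,0.1],[0,0,0.1],[0,0,0]],"turn":[0,0,0]}'; python3 go.py .472 -.199 .106 90; python3 -m handwheel '{"offset":[[0,0,0],[0,0,0],[0,0,0],[0,0,0]],"turn":[0,0,0,0]}' -0.7; python3 go.py .472 -.199 .2 90
```

```text
clock: 10.15
tcp_pos: [0.473, -0.1993, 0.1064]
ee_rot: [-0.002, 1.0, 0.011, -0.003]
ft_force: [-0.3, 0.6, -0.9]
finger_gap: 0.0513
t 10.15 tcp [ 0.4727 -0.1982  0.1064] psi 90.2 turn 0.004 off now [ 0.07 -0.08  0.04] off after turn [ 0.07 -0.08  0.04] zax [-0.0065  0.0212] tilt 1.27 gap 0.0513 F [-0.3  0.6 -0.9] q6 -2.22
clock: 10.65
tcp_pos: [0.4732, -0.1995, 0.1062]
ee_rot: [-0.002, 1.0, 0.01, -0.003]
ft_force: [0.9, 0.3, -0.1]
finger_gap: 0.0733
t 10.65 tcp [ 0.4728 -0.1984  0.1062] psi 90.2 turn 0.004 off now [ 0.14  0.14 -9.38] off after turn [ 0.14  0.14 -9.38] zax [-0.0063  0.0209] tilt 1.25 gap 0.0733 F [ 0.9  0.3 -0.1] q6 -2.22
```

```bash
python3 -m handwheel '{"offset":[[0,0,-1],[0,0,-2],[0,0,-3],[0,0,-3],[0,0,0],[0,0,0]],"turn":[0,0,0,0,0,0]}'; python3 go.py .454 .043 .19 90; python3 wm.py .472 -.199 .068 .08 .035
```

```text
clock: 11.4
tcp_pos: [0.4734, -0.2012, 0.2005]
ee_rot: [-0.002, 1.0, 0.01, -0.003]
ft_force: [-0.5, -0.0, -0.2]
finger_gap: 0.0742
t 11.4 tcp [ 0.4731 -0.2002  0.2005] psi 90.2 turn 0.004 off now [ 1.81 24.3   1.57] off after turn [ 1.9  24.29  1.57] zax [-0.0064  0.0209] tilt 1.25 gap 0.0742 F [-0.5 -0.  -0.2] q6 -2.21
rect (5511, array([ 470.2, -197.8]), array([50. , 49.7]), 40.3)
```

```bash
python3 -m handwheel '{"offset":[[0.2,2,0],[0.4,4.5,0],[0.4,4.5,0],[0.4,4.5,0],[0.4,4.5,0.5],[0.2,3,0.5],[0,1,0.5],[0,0,0],[0,0,0]],"turn":[0,0,0,0,0,0,0,0,0]}'; python3 go.py .454 .043 .18 90; python3 wm.py .454 .043 .07 .085 .035; ls -t pics|head -2
```

```text
clock: 12.58
tcp_pos: [0.4445, 0.0523, 0.1848]
ee_rot: [-0.002, 1.0, 0.014, -0.011]
ft_force: [1.0, 0.5, -0.0]
finger_gap: 0.0741
t 12.57 tcp [0.4434 0.0537 0.1848] psi 90.2 turn 0.003 off now [-1.07 -1.08  0.43] off after turn [-1.07 -1.08  0.43] zax [-0.023   0.0271] tilt 2.04 gap 0.0741 F [ 1.   0.5 -0. ] q6 -1.75
rect (1769, array([450.8,  41.5]), array([25.6, 26.2]), 0.1)
w_12.57.png
w_11.40.png
```

```bash
cp pics/w_11.40.png pics/wjar.png; cp $(ls -t pics/w_*|head -1) pics/wvial.png
```

```text
(no output)
```

View pics/wjar.png

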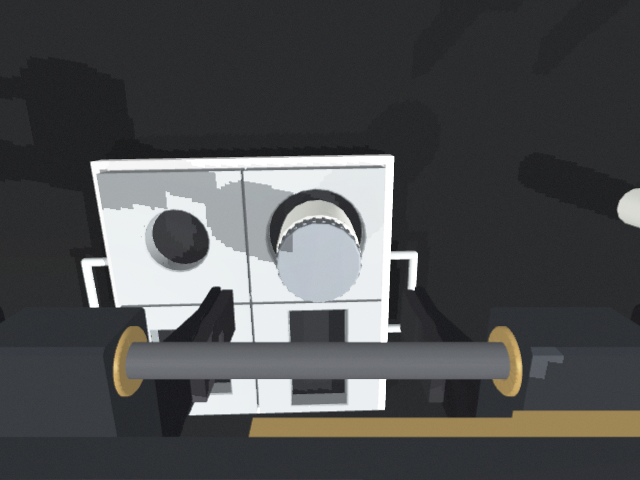

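View pics/wvial.png

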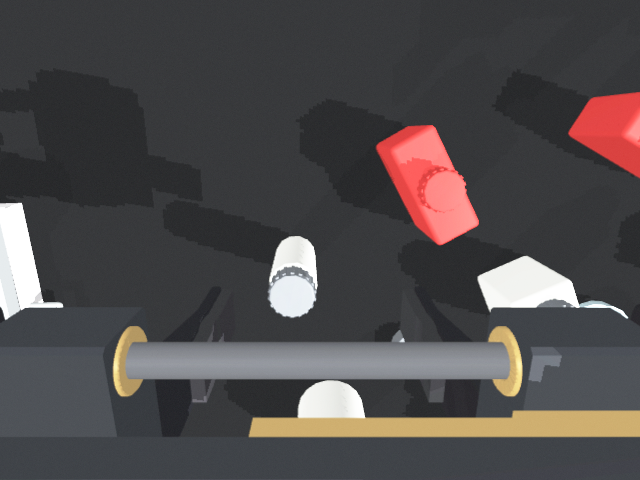

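Jar stands in its well at (318,250). The vial is at (292,293), upright, with nothing in the finger path.

```bash
python3 -m handwheel '{"offset":[[-0.9,-1.15,0],[0,0,1.5],[0,0,2],[0,0,2],[0,0,1],[0,0,0],[0,0,0]],"turn":[0,0,0,0,0,0,0]}'; python3 go.py .4525 .042 .096 90
```

```text
clock: 13.5
tcp_pos: [0.4606, 0.0329, 0.119]
ee_rot: [0.003, 1.0, 0.012, -0.005]
ft_force: [0.1, 0.1, -0.6]
finger_gap: 0.0738
t 13.5 tcp [0.46   0.0341 0.119 ] psi 89.6 turn -0.007 off now [0.73 0.73 2.33] off after turn [0.73 0.73 2.33] zax [-0.0109  0.0241] tilt 1.51 gap 0.0738 F [ 0.1  0.1 -0.6] q6 -1.78
```

```bash
python3 -m handwheel '{"offset":[[0.7,0.7,0],[0,0,0],[0,0,1],[0,0,1],[0,0,0.2],[0,0,0]],"turn":[0,0,0,0,0,0]}'; python3 go.py .4525 .042 .096 90
```

```text
clock: 14.25
tcp_pos: [0.4534, 0.0413, 0.0968]
ee_rot: [0.003, 1.0, 0.012, -0.004]
ft_force: [-1.0, 0.6, 0.6]
finger_gap: 0.0736
t 14.25 tcp [0.453  0.0425 0.0968] psi 89.7 turn -0.006 off now [ 0.05 -0.05  0.08] off after turn [ 0.05 -0.05  0.08] zax [-0.0087  0.0237] tilt 1.44 gap 0.0736 F [-1.   0.6  0.6] q6 -1.77
```

```bash
python3 -m handwheel '{"offset":[[0,0,0],[0,0,0],[0,0,0],[0,0,0],[0,0,0],[0,0,0],[0,0,0]],"turn":[0,0,0,0,0,0,0]}' 1; python3 -m handwheel '{"offset":[[0,0,-1],[0,0,-2],[0,0,-3],[0,0,-3.5],[0,0,0],[0,0,0]],"turn":[0,0,0,0,0,0]}'; python3 go.py .47 -.297 .2 90; python3 - <<'E'
from h import *
p,d=cams.read_camera("scene");cv2.imwrite("pics/s3.png",p[:,:,::-1])
E
```

```text
clock: 15.12
tcp_pos: [0.4538, 0.0411, 0.0972]
ee_rot: [0.003, 1.0, 0.012, -0.004]
ft_force: [0.1, -0.5, -0.4]
finger_gap: 0.0271
clock: 15.88
tcp_pos: [0.4537, 0.0389, 0.1964]
ee_rot: [0.003, 1.0, 0.012, -0.004]
ft_force: [0.3, 0.5, -0.8]
finger_gap: 0.0271
t 15.88 tcp [0.4533 0.0401 0.1964] psi 89.6 turn -0.006 off now [ -1.87 -33.68  -1.17] off after turn [ -1.66 -33.69  -1.17] zax [-0.0083  0.0235] tilt 1.43 gap 0.0271 F [ 0.3  0.5 -0.8] q6 -1.76
```

View pics/s3.png

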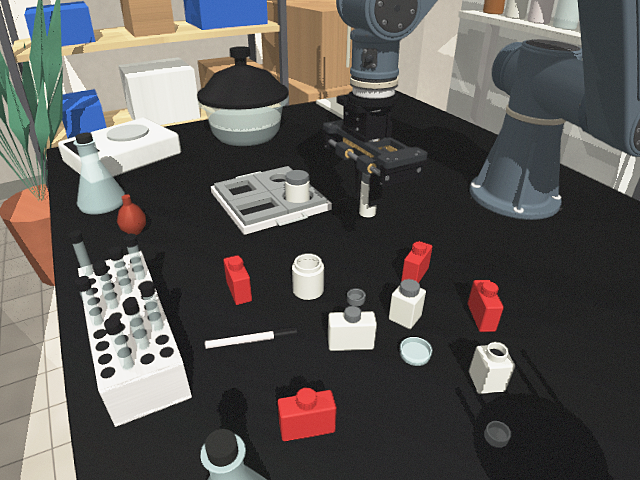

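Vial held upright at (368,195); jar in place at (297,187). Carry the vial over, adding some lift on the way to allow for sag.

```bash
python3 -m handwheel '{"offset":[[-0.1,-2,-1],[-0.2,-4.2,-1],[-0.2,-4.2,-0.4],[-0.2,-4.2,-0.4],[-0.2,-4.2,-0.4],[-0.2,-4.2,-0.4],[-0.2,-4,-0.4],[-0.2,-3,0],[0,-1,0],[0,0,0],[0,0,0]],"turn":[0,0,0,0,0,0,0,0,0,0,0]}'; python3 go.py .47 -.297 .2 90
```

```text
clock: 17.3
tcp_pos: [0.4621, -0.2767, 0.2144]
ee_rot: [0.002, 1.0, 0.02, -0.017]
ft_force: [0.1, 1.1, -0.1]
finger_gap: 0.0273
t 17.3 tcp [ 0.4604 -0.2746  0.2145] psi 89.7 turn -0.005 off now [-1.02 -2.29  1.32] off after turn [-1.01 -2.3   1.32] zax [-0.033   0.0403] tilt 2.99 gap 0.0273 F [ 0.1  1.1 -0.1] q6 -2.32
```

```bash
python3 -m handwheel '{"offset":[[-0.5,-1,0],[-0.3,-0.8,0],[0,0,1.5],[0,0,2],[0,0,1],[0,0,0],[0,0,0]],"turn":[0,0,0,0,0,0,0]}'; python3 go.py .47 -.297 .107 90; python3 wm.py .47 -.199 .068 .08 .035; cp $(ls -t pics/w_*|head -1) pics/wv2.png
```

```text
clock: 18.18
tcp_pos: [0.4691, -0.291, 0.1655]
ee_rot: [0.001, 1.0, 0.021, -0.017]
ft_force: [-0.5, -0.1, -1.1]
finger_gap: 0.027
t 18.18 tcp [ 0.4673 -0.2889  0.1656] psi 89.9 turn -0.002 off now [-0.47 -1.05  5.81] off after turn [-0.46 -1.06  5.81] zax [-0.0343  0.0418] tilt 3.1 gap 0.027 F [-0.5 -0.1 -1.1] q6 -2.34
rect (5091, array([ 462.7, -197. ]), array([50.3, 35.8]), 81.8)
```

View pics/wv2.png

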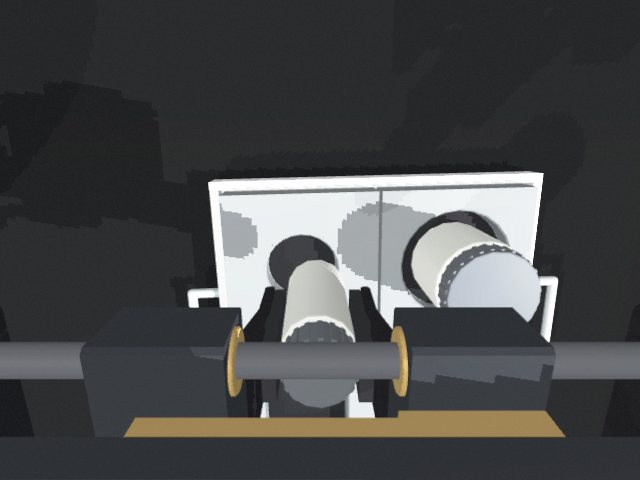

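The vial's base sits right of the well centre (302,262), which agrees with the 1 cm still to go in −y.

```bash
python3 -m handwheel '{"offset":[[-0.4,-0.9,0],[0,0,0],[0,0,1],[0,0,1.3],[0,0,1],[0,0,0],[0,0,0]],"turn":[0,0,0,0,0,0,0]}'; python3 go.py .47 -.297 .108 90; python3 wm.py .47 -.199 .068 .08 .035; cp $(ls -t pics/w_*|head -1) pics/wv3.png
```

```text
clock: 19.1
tcp_pos: [0.4724, -0.2995, 0.1302]
ee_rot: [0.001, 1.0, 0.021, -0.017]
ft_force: [0.6, 0.2, -0.2]
finger_gap: 0.0276
t 19.1 tcp [ 0.4707 -0.2974  0.1303] psi 89.9 turn -0.002 off now [-0.01 -0.05  2.23] off after turn [-0.01 -0.05  2.23] zax [-0.0335  0.0411] tilt 3.04 gap 0.0276 F [ 0.6  0.2 -0.2] q6 -2.34
rect (6692, array([ 462.4, -194.4]), array([49.8, 33.4]), 58.5)
```

View pics/wv3.png

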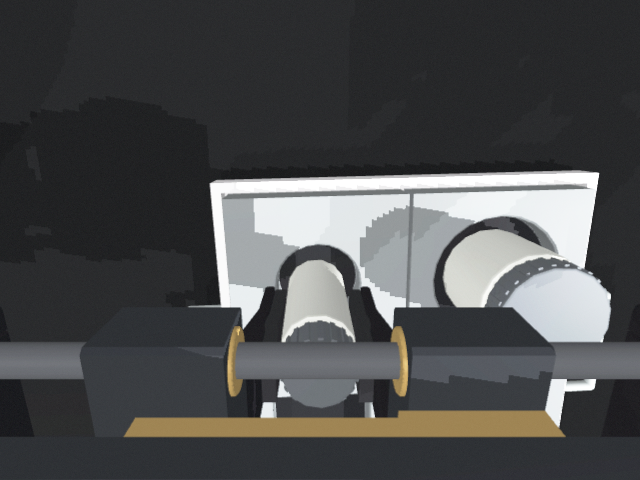

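The vial (centre about 318) lines up with the well at (277–360). Lower and release.

```bash
python3 -m handwheel '{"offset":[[0,0,0.8],[0,0,0.7],[0,0,0.4],[0,0,0],[0,0,0]],"turn":[0,0,0,0,0]}'; python3 go.py .47 -.297 .108 90
```

```text
clock: 19.77
tcp_pos: [0.472, -0.2988, 0.1104]
ee_rot: [0.001, 1.0, 0.02, -0.016]
ft_force: [-0.8, -0.1, 0.1]
finger_gap: 0.0279
t 19.77 tcp [ 0.4703 -0.2968  0.1105] psi 89.9 turn -0.002 off now [ 0.02 -0.03  0.25] off after turn [ 0.02 -0.03  0.25] zax [-0.0327  0.0403] tilt 2.98 gap 0.0279 F [-0.8 -0.1  0.1] q6 -2.34
```

```bash
python3 -m handwheel '{"offset":[[0,0,0.25],[0,0,0],[0,0,0.1],[0,0,0]],"turn":[0,0,0,0]}'; python3 go.py .47 -.297 .108 90
```

```text
clock: 20.27
tcp_pos: [0.4722, -0.299, 0.1085]
ee_rot: [0.0, 1.0, 0.02, -0.016]
ft_force: [-0.7, -0.6, -0.5]
finger_gap: 0.0277
t 20.27 tcp [ 0.4706 -0.297   0.1086] psi 89.9 turn -0.002 off now [ 0.05 -0.    0.06] off after turn [ 0.05 -0.    0.06] zax [-0.0316  0.039 ] tilt 2.88 gap 0.0277 F [-0.7 -0.6 -0.5] q6 -2.34
```

```bash
python3 -m handwheel '{"offset":[[0,0,0],[0,0,0],[0,0,0],[0,0,0]],"turn":[0,0,0,0]}' -0.2; python3 go.py .47 -.297 .2 90
```

```text
clock: 20.78
tcp_pos: [0.4722, -0.299, 0.108]
ee_rot: [0.001, 1.0, 0.02, -0.016]
ft_force: [-0.4, -0.2, -0.5]
finger_gap: 0.0509
t 20.77 tcp [ 0.4706 -0.297   0.1081] psi 89.9 turn -0.002 off now [ 0.35  0.36 -9.18] off after turn [ 0.35  0.36 -9.18] zax [-0.0316  0.0391] tilt 2.88 gap 0.0509 F [-0.4 -0.2 -0.5] q6 -2.34
```

```bash
python3 -m handwheel '{"offset":[[0.05,0.05,-1],[0.1,0.1,-2],[0.1,0.1,-3],[0.1,0.1,-3],[0,0,-1],[0,0,0],[0,0,0]],"turn":[0,0,0,0,0,0,0]}' ; python3 go.py .481 .2015 .2 114; python3 wm.py .47 -.297 .08 .095 .035; cp $(ls -t pics/w_*|head -1) pics/wv4.png
```

```text
clock: 21.65
tcp_pos: [0.4713, -0.299, 0.212]
ee_rot: [0.001, 1.0, 0.02, -0.016]
ft_force: [-0.2, 1.0, 0.3]
finger_gap: 0.0523
t 21.65 tcp [ 0.4696 -0.2969  0.2121] psi 89.9 turn -0.421 off now [-1.15 49.76  3.16] off after turn [-21.37  44.95   3.16] zax [-0.0325  0.04  ] tilt 2.95 gap 0.0523 F [-0.2  1.   0.3] q6 -2.34
rect (1581, array([ 467.4, -295.9]), array([26.2, 26.1]), 44.8)
```

View pics/wv4.png

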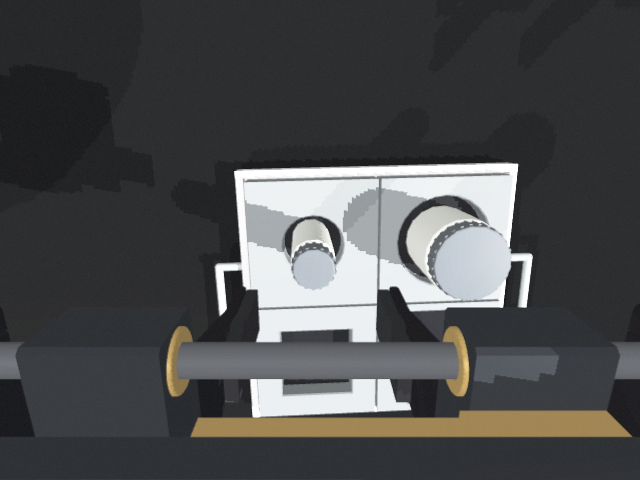

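Vial stands in its well at (313,250). Now to the square bottle, moving more gently so the tool tilts less.

```bash
python3 -m handwheel '{"offset":[[0,1,0],[0,2,0],[-0.1,3,0.1],[-0.1,3.5,0.1],[-0.1,3.5,0.1],[-0.1,3.5,0.1],[-0.1,3.5,0.1],[-0.1,3.5,0.1],[-0.1,3.5,0.1],[-0.1,3.5,0.1],[-0.1,3.5,0.1],[-0.1,3.5,0.1]],"turn":[0,0,0,0,0,0,0,0,0,0,0,0]}' -0.6; python3 go.py .481 .2015 .2 114
```

```text
clock: 23.2
tcp_pos: [0.4726, 0.1005, 0.2143]
ee_rot: [0.0, 0.999, 0.025, -0.024]
ft_force: [0.4, -0.5, -0.4]
finger_gap: 0.0695
t 23.2 tcp [0.4702 0.1031 0.2144] psi 89.9 turn -0.42 off now [-1.16  9.76  1.88] off after turn [-5.04  8.44  1.88] zax [-0.047   0.0501] tilt 3.94 gap 0.0695 F [ 0.4 -0.5 -0.4] q6 -1.66
```

```bash
python3 -m handwheel '{"offset":[[0,3,0],[0,1.5,0],[0,0,0],[0,0,0],[0,0,0],[0,0,0],[0,0,0],[0,0,0],[0,0,0]],"turn":[0,0,0.17,0.17,0.17,0.17,0.17,0.17,0.12]}' -0.6; python3 go.py .481 .2015 .2 24
```

```text
clock: 24.32
tcp_pos: [0.4639, 0.1523, 0.2149]
ee_rot: [0.552, 0.833, 0.004, -0.037]
ft_force: [-0.3, -1.1, 0.2]
finger_gap: 0.0694
t 24.32 tcp [0.461  0.1548 0.215 ] psi 23.0 turn -0.018 off now [3.42 3.71 1.61] off after turn [3.35 3.77 1.61] zax [-0.0574  0.0484] tilt 4.31 gap 0.0694 F [-0.3 -1.1  0.2] q6 -0.38
```

```bash
python3 -m handwheel '{"offset":[[1.6,1.8,0.7],[1.3,1.4,0.7],[0,0,0],[0,0,0]],"turn":[-0.018,0,0,0]}'; python3 go.py .481 .2015 .2 24; python3 wm.py .481 .2015 .05 .058 .035; python3 wm.py .481 .2015 .062 .072 .035; cp $(ls -t pics/w_*|head -1) pics/wq.png
```

```text
clock: 24.82
tcp_pos: [0.4794, 0.1931, 0.2007]
ee_rot: [0.545, 0.838, 0.003, -0.038]
ft_force: [-0.8, -0.4, -0.1]
finger_gap: 0.0697
t 24.82 tcp [0.4763 0.1955 0.2009] psi 24.0 turn -0.0 off now [0.36 0.68 0.09] off after turn [0.36 0.68 0.09] zax [-0.0608  0.0468] tilt 4.4 gap 0.0697 F [-0.8 -0.4 -0.1] q6 -0.32
rect (1844, array([478.4, 201.5]), array([39.9, 39.7]), 25.0)
rect (1869, array([478.6, 201.2]), array([29.9, 29.8]), 64.6)
```

View pics/wq.png

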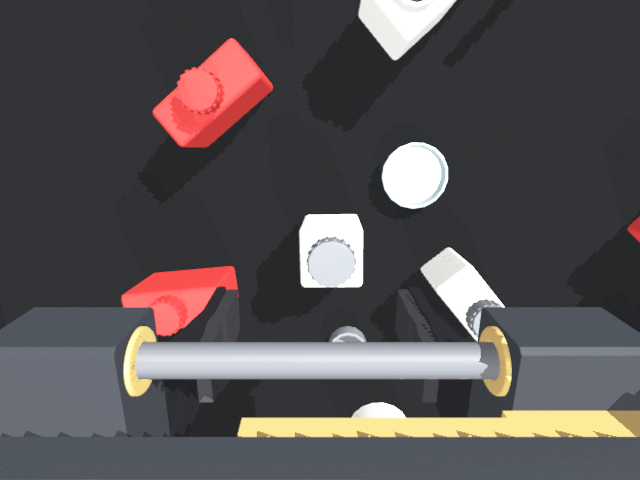

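The square bottle at (331,260) is square to the jaws with the fingers clear. Descend.

```bash
python3 -m handwheel '{"offset":[[0.3,0.6,1],[0,0,2],[0,0,2],[0,0,2],[0,0,0],[0,0,0]],"turn":[0,0,0,0,0,0]}'; python3 go.py .480 .2015 .096 24
```

```text
clock: 25.68
tcp_pos: [0.4812, 0.201, 0.1284]
ee_rot: [0.546, 0.837, 0.004, -0.037]
ft_force: [0.3, 0.9, -0.3]
finger_gap: 0.0695
t 25.68 tcp [0.4783 0.2035 0.1285] psi 23.8 turn -0.004 off now [-0.47  0.19  3.22] off after turn [-0.47  0.19  3.22] zax [-0.0579  0.0475] tilt 4.29 gap 0.0695 F [ 0.3  0.9 -0.3] q6 -0.32
```

```bash
python3 -m handwheel '{"offset":[[-0.3,0.1,1],[-0.1,0,1],[0,0,0.8],[0,0,0.2],[0,0,0],[0,0,0]],"turn":[0,0,0,0,0,0]}'; python3 go.py .480 .2015 .096 24
```

```text
clock: 26.42
tcp_pos: [0.4832, 0.1991, 0.0974]
ee_rot: [0.546, 0.837, 0.005, -0.036]
ft_force: [0.2, 0.0, 0.7]
finger_gap: 0.0698
t 26.43 tcp [0.4804 0.2016 0.0976] psi 23.8 turn -0.004 off now [-0.   -0.03  0.16] off after turn [-0.   -0.03  0.16] zax [-0.0548  0.0479] tilt 4.17 gap 0.0698 F [0.2 0.  0.7] q6 -0.33
```

```bash
python3 -m handwheel '{"offset":[[0,0,0],[0,0,0],[0,0,0],[0,0,0],[0,0,0],[0,0,0]],"turn":[0,0,0,0,0,0]}' 1; python3 go.py .480 .2015 .2 24; python3 -m handwheel '{"offset":[[0,0,-1],[0,0,-2],[0,0,-3],[0,0,-4],[0,0,0],[0,0,0]],"turn":[0,0,0,0,0,0]}'; python3 go.py .5695 -.2945 .2 0; python3 - <<'E'
from h import *
p,d=cams.read_camera("scene");cv2.imwrite("pics/s4.png",p[:,:,::-1])
E
```

```text
clock: 27.18
tcp_pos: [0.4835, 0.1993, 0.0981]
ee_rot: [0.546, 0.837, 0.006, -0.036]
ft_force: [1.0, 0.2, -0.4]
finger_gap: 0.0401
t 27.18 tcp [0.4808 0.2017 0.0982] psi 23.8 turn -0.004 off now [  0.68  -0.38 -10.15] off after turn [  0.68  -0.38 -10.15] zax [-0.0533  0.0482] tilt 4.12 gap 0.0401 F [ 1.   0.2 -0.4] q6 -0.33
clock: 27.92
tcp_pos: [0.4884, 0.194, 0.2021]
ee_rot: [0.546, 0.837, 0.005, -0.036]
ft_force: [0.5, 1.0, -0.3]
finger_gap: 0.0396
t 27.93 tcp [0.4856 0.1965 0.2023] psi 23.8 turn 0.415 off now [-48.25 -12.09  -2.57] off after turn [-49.03   8.37  -2.57] zax [-0.0543  0.0477] tilt 4.15 gap 0.0396 F [ 0.5  1.  -0.3] q6 -0.32
```

View pics/s4.png

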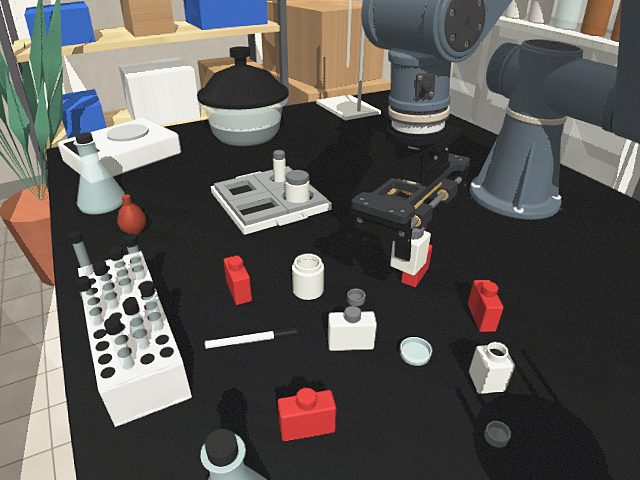

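Square bottle lifted at (410,252), slightly tilted with the tool; jar and vial stand in their wells. Carry it over, turning it square to the well.

```bash
python3 -m handwheel '{"offset":[[0,0,0],[0,0,0],[0,0,0],[-2.5,0.4,-0.5],[-5,0.9,-0.8],[-5.5,0.9,-0.8],[-5.5,0.9,-0.8],[-5.5,0.9,-0.8],[-5.5,0.9,-0.8],[-5.5,0.9,-0.8],[-3,0.5,0],[0,0,0]],"turn":[0.14,0.14,0.14,0,0,0,0,0,0,0,0,0]}'; python3 go.py .5695 -.2945 .2 0
```

```text
clock: 29.48
tcp_pos: [0.542, -0.1997, 0.2176]
ee_rot: [0.713, 0.7, -0.011, -0.048]
ft_force: [0.5, 0.5, -1.1]
finger_gap: 0.0399
t 29.48 tcp [ 0.5378 -0.197   0.2178] psi -0.9 turn -0.016 off now [-9.76  3.47  1.  ] off after turn [-9.82  3.31  1.  ] zax [-0.0826  0.0524] tilt 5.61 gap 0.0399 F [ 0.5  0.5 -1.1] q6 -0.53
```

```bash
python3 -m handwheel '{"offset":[[-1,0.4,0],[-1,0.4,0],[-1,0.4,0],[-1,0.4,0],[-1,0.4,0],[-1,0.4,0],[-1,0.4,0],[-1,0.4,0],[0,0,0],[0,0,0]],"turn":[-0.016,0,0,0,0,0,0,0,0,0]}'; python3 go.py .5695 -.2945 .2 0
```

```text
clock: 30.72
tcp_pos: [0.5748, -0.2808, 0.208]
ee_rot: [0.705, 0.707, -0.011, -0.051]
ft_force: [0.3, -0.2, -0.1]
finger_gap: 0.0398
t 30.73 tcp [ 0.5704 -0.2779  0.2083] psi 0.3 turn 0.005 off now [-1.7  -0.02  0.74] off after turn [-1.7  -0.02  0.74] zax [-0.0873  0.0561] tilt 5.95 gap 0.0398 F [ 0.3 -0.2 -0.1] q6 -0.63
```

```bash
python3 -m handwheel '{"offset":[[-0.9,0.05,0.5],[-0.8,0.05,1],[0,0,1.5],[0,0,1],[0,0,0],[0,0,0]],"turn":[0.005,0,0,0,0,0]}'; python3 go.py .571 -.295 .11 0; python3 wm.py .47 -.297 .08 .095 .035; cp $(ls -t pics/w_*|head -1) pics/wq2.png
```

```text
clock: 31.48
tcp_pos: [0.5711, -0.2952, 0.163]
ee_rot: [0.707, 0.705, -0.011, -0.052]
ft_force: [-0.6, 0.2, 0.4]
finger_gap: 0.0403
t 31.48 tcp [ 0.5665 -0.2922  0.1633] psi 0.0 turn 0.0 off now [-0.59  0.93  5.25] off after turn [-0.59  0.93  5.25] zax [-0.09    0.0583] tilt 6.16 gap 0.0403 F [-0.6  0.2  0.4] q6 -0.64
rect (1347, array([ 468.8, -290. ]), array([13.8, 26.6]), 86.8)
```

View pics/wq2.png

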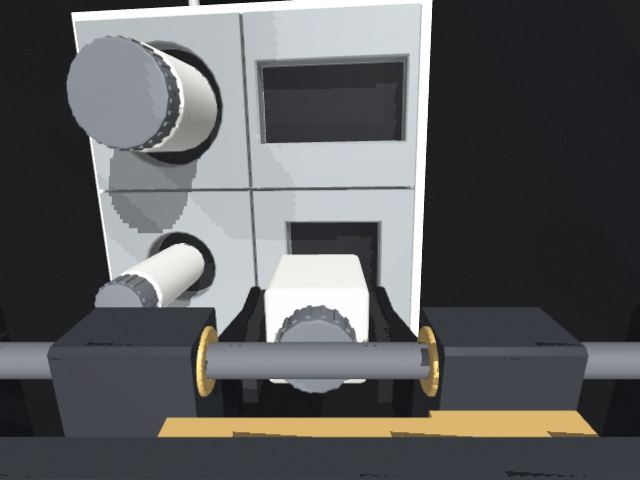

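Wrist view: the square well (287–380 px, centre 334) is slightly right of the bottle (centre 317), which agrees with the computed +0.9 cm. The vial and jar stand well.

```bash
python3 -m handwheel '{"offset":[[-0.3,0.5,0],[0,0,0],[-0.06,0.09,1],[-0.06,0.09,1],[-0.06,0.09,0.8],[0,0,0],[0,0,0]],"turn":[0,0,0,0,0,0,0]}'; python3 go.py .571 -.295 .11 0; python3 wm.py .47 -.297 .08 .095 .035; cp $(ls -t pics/w_*|head -1) pics/wq3.png
```

```text
clock: 32.4
tcp_pos: [0.577, -0.2986, 0.1327]
ee_rot: [0.707, 0.705, -0.011, -0.052]
ft_force: [0.5, -1.0, -1.5]
finger_gap: 0.04
t 32.4 tcp [ 0.5724 -0.2956  0.133 ] psi 0.0 turn 0.0 off now [-0.07  0.06  2.3 ] off after turn [-0.07  0.06  2.3 ] zax [-0.0893  0.0577] tilt 6.1 gap 0.04 F [ 0.5 -1.  -1.5] q6 -0.64
rect (2001, array([ 465.5, -291.5]), array([25.6, 15.5]), 38.5)
```

View pics/wq3.png

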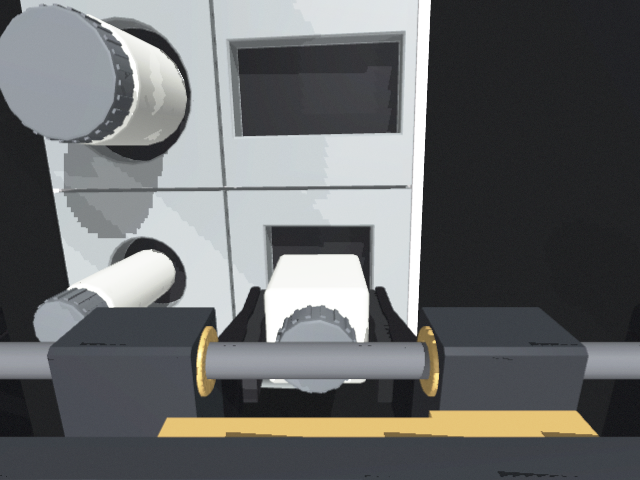

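```bash
python3 -m handwheel '{"offset":[[-0.06,0.08,0.8],[-0.06,0.08,0.7],[-0.03,0.04,0.4],[0,0,0],[0,0,0]],"turn":[0,0,0,0,0]}'; python3 go.py .571 -.295 .11 0
```

```text
clock: 33.08
tcp_pos: [0.5774, -0.2991, 0.1125]
ee_rot: [0.707, 0.705, -0.011, -0.052]
ft_force: [0.5, 0.0, -0.0]
finger_gap: 0.0402
t 33.08 tcp [ 0.5729 -0.2962  0.1128] psi 0.0 turn 0.0 off now [ 0.1  -0.17  0.3 ] off after turn [ 0.1  -0.17  0.3 ] zax [-0.0888  0.0573] tilt 6.06 gap 0.0402 F [ 0.5  0.  -0. ] q6 -0.64
```

```bash
python3 -m handwheel '{"offset":[[0,0,0.3],[0,0,0.1],[0,0,0.1],[0,0,0]],"turn":[0,0,0,0]}'; python3 go.py .571 -.295 .11 0
```

```text
clock: 33.58
tcp_pos: [0.5775, -0.2992, 0.1101]
ee_rot: [0.707, 0.705, -0.011, -0.051]
ft_force: [-0.4, -0.7, -0.8]
finger_gap: 0.04
t 33.58 tcp [ 0.573  -0.2963  0.1104] psi 0.0 turn 0.001 off now [ 0.13 -0.2   0.06] off after turn [ 0.13 -0.2   0.06] zax [-0.0872  0.0559] tilt 5.95 gap 0.04 F [-0.4 -0.7 -0.8] q6 -0.64
```

```bash
python3 -m handwheel '{"offset":[[0,0,0.2],[0,0,0],[0,0,0]],"turn":[0,0,0]}'; python3 -m handwheel '{"offset":[[0,0,0],[0,0,0],[0,0,0],[0,0,0]],"turn":[0,0,0,0]}' -0.5; python3 go.py .573 -.296 .2 0
```

```text
clock: 33.95
tcp_pos: [0.5776, -0.2995, 0.11]
ee_rot: [0.707, 0.706, -0.011, -0.05]
ft_force: [-1.1, 0.2, 1.5]
finger_gap: 0.04
clock: 34.45
tcp_pos: [0.5775, -0.2995, 0.1085]
ee_rot: [0.707, 0.706, -0.011, -0.05]
ft_force: [0.9, -0.2, -0.4]
finger_gap: 0.0642
t 34.45 tcp [ 0.573  -0.2966  0.1088] psi 0.0 turn 0.001 off now [ 0.57 -0.8  -9.07] off after turn [ 0.57 -0.8  -9.07] zax [-0.087   0.0553] tilt 5.91 gap 0.0642 F [ 0.9 -0.2 -0.4] q6 -0.64
```

```bash
python3 -m handwheel '{"offset":[[0.06,-0.09,-1],[0.12,-0.18,-2],[0.18,-0.26,-3],[0.18,-0.26,-3],[0.06,-0.09,-1],[0,0,0],[0,0,0]],"turn":[0,0,0,0,0,0,0]}' ; python3 go.py .5855 .207 .2 63.3; python3 wm.py .5695 -.2955 .072 .085 .035; cp $(ls -t pics/w_*|head -1) pics/wq4.png
```

```text
clock: 35.33
tcp_pos: [0.5778, -0.2991, 0.2172]
ee_rot: [0.707, 0.706, -0.011, -0.048]
ft_force: [0.0, 0.2, -1.3]
finger_gap: 0.0656
t 35.33 tcp [ 0.5735 -0.2964  0.2174] psi 0.0 turn -1.104 off now [50.18  1.37  4.3 ] off after turn [21.35 45.43  4.3 ] zax [-0.0838  0.0529] tilt 5.69 gap 0.0656 F [ 0.   0.2 -1.3] q6 -0.64
rect (1783, array([ 569.6, -296.8]), array([29.9, 29.8]), 13.2)
```

View pics/wq4.png

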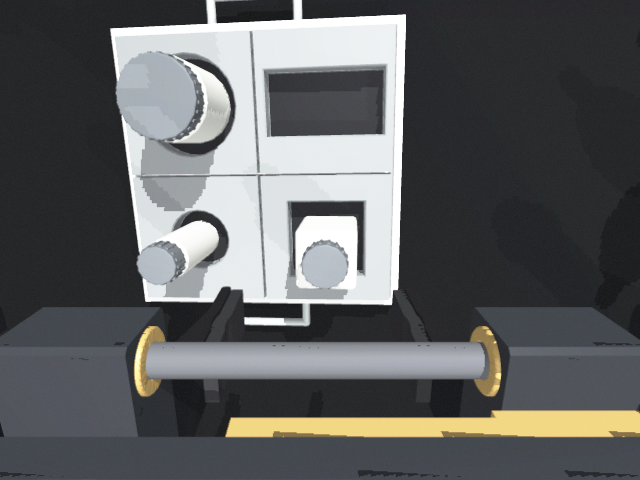

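Square bottle stands in its well at (327,250). Now the oblong.

```bash
python3 -m handwheel '{"offset":[[2,0,0],[4,0.1,0],[5,0.1,0],[5,0.1,0],[5,0.1,0],[5,0.1,0],[5,0.1,0],[5,0.1,0],[4,0.1,0],[2,0,0],[0,0,0],[0,0,0]],"turn":[0,0,0,0,0,0,0,0,0,0,0,0]}' -0.5; python3 go.py .5855 .207 .2 63.3
```

```text
clock: 36.88
tcp_pos: [0.5769, 0.1464, 0.231]
ee_rot: [0.705, 0.706, -0.016, -0.061]
ft_force: [-0.3, -0.0, -0.7]
finger_gap: 0.0653
t 36.88 tcp [0.5714 0.1496 0.2314] psi 0.3 turn -1.099 off now [5.53 1.77 3.32] off after turn [0.94 5.73 3.32] zax [-0.1082  0.0627] tilt 7.18 gap 0.0653 F [-0.3 -0.  -0.7] q6 -0.0
```

```bash
python3 -m handwheel '{"offset":[[0,0,0],[0,0,0],[0,0,0],[0,0,0],[0,0,0],[0,0,0],[0,0,0],[0.4,2.5,1.5],[0.3,2,1.5],[0,0,0],[0,0,0]],"turn":[-0.16,-0.16,-0.16,-0.16,-0.16,-0.16,-0.14,0,0,0,0]}'; python3 go.py .5855 .207 .2 63.3; python3 wm.py .5855 .207 .047 .056 .045;  python3 wm.py .5855 .207 .06 .072 .045; cp $(ls -t pics/w_*|head -1) pics/wo.png
```

```text
clock: 38.25
tcp_pos: [0.5859, 0.1793, 0.1985]
ee_rot: [0.223, 0.973, 0.017, -0.063]
ft_force: [-0.2, 0.1, -0.2]
finger_gap: 0.0655
t 38.25 tcp [0.58   0.1824 0.1989] psi 64.2 turn 0.015 off now [ 0.58  2.45 -0.02] off after turn [ 0.62  2.44 -0.02] zax [-0.1156  0.061 ] tilt 7.51 gap 0.0655 F [-0.2  0.1 -0.2] q6 -1.07
rect (3179, array([583.1, 206.9]), array([28.1, 65.7]), 64.0)
rect (1198, array([583., 207.]), array([23.8, 23.9]), 72.7)
```

View pics/wo.png

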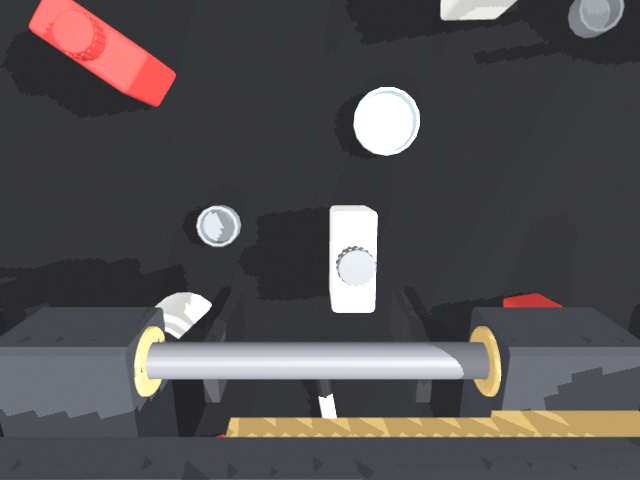

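Oblong at (353,258), aligned with the jaws; fingers clear of the loose cap and the open jar. Align and descend.

```bash
python3 -m handwheel '{"offset":[[0.3,1.2,0],[0.2,1,0],[0,0,0],[0,0,0]],"turn":[0.012,0,0,0]}'; python3 go.py .5845 .207 .096 63.5
```

```text
clock: 38.85
tcp_pos: [0.592, 0.2025, 0.2007]
ee_rot: [0.229, 0.971, 0.017, -0.062]
ft_force: [1.4, 0.1, 0.2]
finger_gap: 0.0654
t 38.85 tcp [0.5862 0.2056 0.2011] psi 63.4 turn -0.002 off now [-1.14  0.   10.45] off after turn [-1.14 -0.   10.45] zax [-0.1131  0.0615] tilt 7.4 gap 0.0654 F [1.4 0.1 0.2] q6 -1.02
```

```bash
python3 -m handwheel '{"offset":[[-0.1,0,1],[-0.22,0,2],[-0.22,0,2],[-0.2,0,1.8],[0,0,0],[0,0,0]],"turn":[0,0,0,0,0,0]}'; python3 go.py .5845 .207 .096 63.5
```

```text
clock: 39.6
tcp_pos: [0.5904, 0.2025, 0.1283]
ee_rot: [0.23, 0.971, 0.017, -0.063]
ft_force: [-0.0, 0.4, -0.0]
finger_gap: 0.0653
t 39.6 tcp [0.5845 0.2056 0.1287] psi 63.4 turn -0.003 off now [-0.36  0.11  3.25] off after turn [-0.36  0.11  3.25] zax [-0.1142  0.061 ] tilt 7.44 gap 0.0653 F [-0.   0.4 -0. ] q6 -1.04
```

```bash
python3 -m handwheel '{"offset":[[-0.11,0.1,1],[-0.11,0,1],[-0.1,0,0.9],[0,0,0.2],[0,0,0],[0,0,0]],"turn":[0,0,0,0,0,0]}'; python3 go.py .5845 .207 .096 63.5
```

```text
clock: 40.35
tcp_pos: [0.591, 0.2041, 0.0963]
ee_rot: [0.23, 0.971, 0.017, -0.061]
ft_force: [0.6, -0.7, -0.2]
finger_gap: 0.0654
t 40.35 tcp [0.5853 0.2072 0.0967] psi 63.4 turn -0.002 off now [ 0.05 -0.06  0.08] off after turn [ 0.05 -0.06  0.08] zax [-0.1115  0.0614] tilt 7.31 gap 0.0654 F [ 0.6 -0.7 -0.2] q6 -1.04
```

```bash
python3 -m handwheel '{"offset":[[0,0,0],[0,0,0],[0,0,0],[0,0,0],[0,0,0],[0,0,0],[0,0,0]],"turn":[0,0,0,0,0,0,0]}' 1; python3 go.py .5845 .207 .2 63.5;python3 -m handwheel '{"offset":[[0.12,0,-1],[0.24,0,-2],[0.36,0,-3],[0.45,0,-4],[0,0,0],[0,0,0]],"turn":[0,0,0,0,0,0]}'; python3 go.py .5685 -.1965 .2 90; python3 - <<'E'
from h import *
p,d=cams.read_camera("scene");cv2.imwrite("pics/s5.png",p[:,:,::-1])
E
```

```text
clock: 41.22
tcp_pos: [0.5914, 0.2041, 0.0972]
ee_rot: [0.23, 0.971, 0.017, -0.061]
ft_force: [0.9, 0.5, -0.1]
finger_gap: 0.0277
t 41.23 tcp [0.5858 0.2072 0.0976] psi 63.4 turn -0.002 off now [  1.4   -0.02 -10.15] off after turn [  1.4   -0.02 -10.15] zax [-0.1101  0.0615] tilt 7.25 gap 0.0277 F [ 0.9  0.5 -0.1] q6 -1.04
clock: 41.98
tcp_pos: [0.5921, 0.2032, 0.2054]
ee_rot: [0.23, 0.971, 0.018, -0.06]
ft_force: [-0.2, 0.6, -1.9]
finger_gap: 0.028
t 41.98 tcp [0.5866 0.2063 0.2058] psi 63.4 turn -0.465 off now [-16.36 -36.82  -1.72] off after turn [  1.89 -40.24  -1.72] zax [-0.1078  0.0617] tilt 7.13 gap 0.028 F [-0.2  0.6 -1.9] q6 -1.02
```

View pics/s5.png

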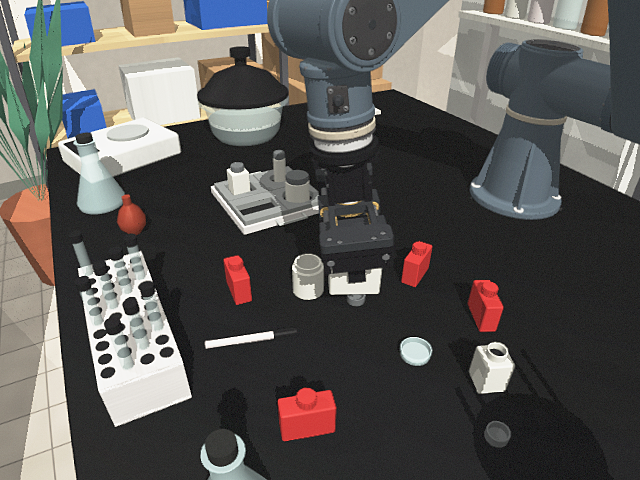

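Oblong held upright at (355,280); nothing else has moved. Turn and carry.

```bash
python3 -m handwheel '{"offset":[[0,0,0],[0,0,0],[0,0,0],[0.1,-2,-0.3],[0.2,-4,-0.3],[0.2,-5,-0.3],[0.2,-5,-0.3],[0.2,-5,-0.3],[0.2,-5,-0.3],[0.2,-4,-0.3],[0.1,-2,0],[0,0,0]],"turn":[-0.155,-0.155,-0.155,0,0,0,0,0,0,0,0,0]}'; python3 go.py .5685 -.1965 .2 90
```

```text
clock: 43.52
tcp_pos: [0.5744, -0.1358, 0.1996]
ee_rot: [0.005, 0.998, 0.03, -0.063]
ft_force: [-0.1, 0.8, -1.5]
finger_gap: 0.0276
t 43.52 tcp [ 0.568  -0.1327  0.2001] psi 89.2 turn -0.014 off now [-0.1  -6.37 -0.38] off after turn [-0.01 -6.37 -0.38] zax [-0.1251  0.0604] tilt 7.98 gap 0.0276 F [-0.1  0.8 -1.5] q6 -1.99
```

```bash
python3 -m handwheel '{"offset":[[0,-2,0],[0,-2,0],[0,-1.2,0],[0,0,0],[-0.2,0.1,1.5],[-0.2,0.1,1.5],[0,0,0],[0,0,0]],"turn":[-0.014,0,0,0,0,0,0,0]}'; python3 go.py .5685 -.1965 .11 90; python3 wm.py .5685 -.1965 .08 .095 .035; cp $(ls -t pics/w_*|head -1) pics/wo2.png
```

```text
clock: 44.52
tcp_pos: [0.573, -0.1777, 0.1623]
ee_rot: [-0.003, 0.997, 0.033, -0.065]
ft_force: [1.1, 0.5, -1.3]
finger_gap: 0.0278
t 44.52 tcp [ 0.5663 -0.1743  0.1629] psi 90.1 turn 0.003 off now [-0.88 -2.57  5.06] off after turn [-0.89 -2.57  5.06] zax [-0.1308  0.0662] tilt 8.43 gap 0.0278 F [ 1.1  0.5 -1.3] q6 -2.06
rect (41, array([ 552.8, -192.5]), array([7.1, 1.6]), 69.7)
```

View pics/wo2.png

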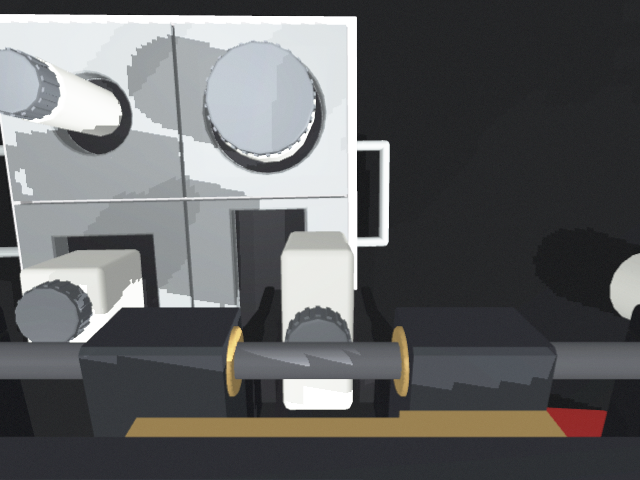

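Jar, vial and square bottle all stand in their wells. The oblong must go about 2.4 cm further in −y; the well is at 235–305 px, the bottle at 317.

```bash
python3 -m handwheel '{"offset":[[-0.1,-1.2,0],[-0.1,-1,0],[0,0,0],[0,0,0]],"turn":[0,0,0,0]}'; python3 go.py .569 -.199 .11 90; python3 -m handwheel '{"offset":[[0,0,0]],"turn":[0]}';python3 go.py .569 -.199 .11 90
```

```text
clock: 45.08
tcp_pos: [0.5757, -0.2024, 0.1616]
ee_rot: [-0.003, 0.997, 0.033, -0.064]
ft_force: [-0.0, -0.9, -1.0]
finger_gap: 0.028
t 45.08 tcp [ 0.5692 -0.1991  0.1621] psi 90.1 turn 0.002 off now [-0.65 -0.33  5.16] off after turn [-0.65 -0.33  5.16] zax [-0.1286  0.0649] tilt 8.28 gap 0.028 F [-0.  -0.9 -1. ] q6 -2.09
clock: 45.2
tcp_pos: [0.5757, -0.2024, 0.1616]
ee_rot: [-0.003, 0.997, 0.033, -0.064]
ft_force: [-0.2, 0.1, -1.4]
finger_gap: 0.0277
t 45.2 tcp [ 0.5691 -0.1991  0.1621] psi 90.1 turn 0.001 off now [-0.66 -0.34  5.16] off after turn [-0.66 -0.34  5.16] zax [-0.1286  0.0651] tilt 8.29 gap 0.0277 F [-0.2  0.1 -1.4] q6 -2.09
```

```bash
python3 -m handwheel '{"offset":[[-0.13,-0.07,1],[-0.13,-0.07,1],[-0.1,-0.05,0.8],[0,0,0],[0,0,0]],"turn":[0,0,0,0,0]}'; python3 go.py .569 -.199 .11 90; python3 wm.py .5685 -.1965 .08 .095 .035; cp $(ls -t pics/w_*|head -1) pics/wo3.png
```

```text
clock: 45.82
tcp_pos: [0.5752, -0.2014, 0.1304]
ee_rot: [-0.003, 0.997, 0.033, -0.065]
ft_force: [0.6, -0.3, -0.5]
finger_gap: 0.0274
t 45.83 tcp [ 0.5685 -0.1981  0.131 ] psi 90.1 turn 0.002 off now [-0.32 -0.23  2.06] off after turn [-0.32 -0.23  2.06] zax [-0.1304  0.0661] tilt 8.41 gap 0.0274 F [ 0.6 -0.3 -0.5] q6 -2.09
rect (8373, array([ 567.1, -196.5]), array([67.3, 47.7]), 18.8)
```

View pics/wo3.png

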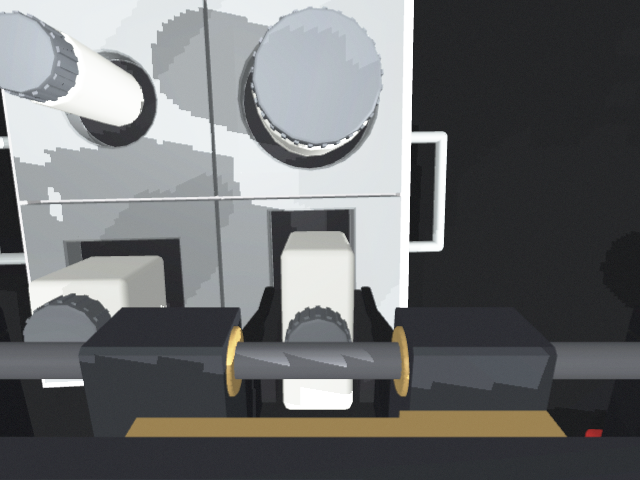

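Oblong (282–352 px) is over its well (270–355 px). Lower the rest.

```bash
python3 -m handwheel '{"offset":[[-0.1,-0.07,0.8],[-0.1,-0.06,0.6],[-0.05,-0.03,0.4],[0,0,0],[0,0,0]],"turn":[0,0,0,0,0]}'; python3 go.py .569 -.199 .11 90
```

```text
clock: 46.5
tcp_pos: [0.5756, -0.202, 0.1113]
ee_rot: [-0.003, 0.997, 0.033, -0.065]
ft_force: [-0.1, 0.2, -1.3]
finger_gap: 0.0278
t 46.5 tcp [ 0.5689 -0.1987  0.1119] psi 90.1 turn 0.002 off now [-0.03 -0.04  0.18] off after turn [-0.03 -0.04  0.18] zax [-0.1296  0.0657] tilt 8.36 gap 0.0278 F [-0.1  0.2 -1.3] q6 -2.09
```

```bash
python3 -m handwheel '{"offset":[[-0.03,-0.02,0.3],[0,0,0],[0,0,0.2],[0,0,0]],"turn":[0,0,0,0]}'; python3 go.py .569 -.199 .109 90
```

```text
clock: 47.0
tcp_pos: [0.576, -0.2022, 0.1091]
ee_rot: [-0.003, 0.997, 0.033, -0.064]
ft_force: [-0.4, 0.9, -1.4]
finger_gap: 0.0275
t 47.0 tcp [ 0.5695 -0.199   0.1096] psi 90.1 turn 0.002 off now [ 0.04 -0.01  0.07] off after turn [ 0.04 -0.01  0.07] zax [-0.1276  0.0644] tilt 8.22 gap 0.0275 F [-0.4  0.9 -1.4] q6 -2.09
```

```bash
python3 -m handwheel '{"offset":[[0,0,0.2],[0,0,0],[0,0,0.1],[0,0,0]],"turn":[0,0,0,0]}'; python3 -m handwheel '{"offset":[[0,0,0],[0,0,0],[0,0,0],[0,0,0]],"turn":[0,0,0,0]}' -0.2; python3 go.py .5695 -.199 .2 90
```

```text
clock: 47.5
tcp_pos: [0.5762, -0.2023, 0.1087]
ee_rot: [-0.003, 0.997, 0.032, -0.063]
ft_force: [-0.5, -0.1, 1.3]
finger_gap: 0.0276
clock: 48.0
tcp_pos: [0.5759, -0.2022, 0.1073]
ee_rot: [-0.003, 0.997, 0.032, -0.064]
ft_force: [0.1, 0.7, 0.1]
finger_gap: 0.0511
t 48.0 tcp [ 0.5694 -0.1989  0.1078] psi 90.1 turn 0.002 off now [ 1.16  0.59 -9.12] off after turn [ 1.17  0.59 -9.12] zax [-0.1272  0.0643] tilt 8.19 gap 0.0511 F [0.1 0.7 0.1] q6 -2.09
```

Contact felt, then released. Retract straight up.

```bash
python3 -m handwheel '{"offset":[[0.13,0.06,-1],[0.25,0.13,-2],[0.38,0.19,-3],[0.5,0.25,-4],[0.3,0.15,-2.5],[0,0,0],[0,0,0]],"turn":[0,0,0,0,0,0,0]}'; python3 go.py .45 .1 .25 90; python3 wm.py .5685 -.1965 .07 .085 .035; cp $(ls -t pics/w_*|head -1) pics/wo4.png
```

```text
clock: 48.88
tcp_pos: [0.5762, -0.2026, 0.2395]
ee_rot: [-0.003, 0.997, 0.032, -0.063]
ft_force: [-0.6, 0.1, -0.8]
finger_gap: 0.0523
t 48.88 tcp [ 0.5697 -0.1993  0.24  ] psi 90.1 turn 0.002 off now [11.69 29.96  2.43] off after turn [11.76 29.93  2.43] zax [-0.1264  0.0638] tilt 8.14 gap 0.0523 F [-0.6  0.1 -0.8] q6 -2.09
rect (953, array([ 567.3, -196. ]), array([23.5, 24. ]), 88.9)
```

```bash
python3 -m handwheel '{"offset":[[0.3,3,-0.5],[0.3,5,-0.5],[0.3,5,-0.5],[0.3,5,-0.5],[0.3,5,-0.5],[0.3,5,-0.5],[0.3,5,-0.5],[0,2,0],[0,0,0],[0,0,0]],"turn":[0,0,0,0,0,0,0,0,0,0]}'; python3 - <<'E'
from h import *
p,d=cams.read_camera("top");cv2.imwrite("pics/t9.png",p[:,:,::-1])
P=pts("top",d,np.ones(d.shape,bool))
for n,c,lo,hi,r in [("jar",(.471,-.199),.068,.08,.035),("vial",(.470,-.297),.082,.095,.03),("sqcap",(.5695,-.2955),.073,.084,.03),("sqbody",(.5695,-.2955),.06,.07,.035),("obcap",(.5685,-.197),.07,.083,.03),("obbody",(.5685,-.197),.057,.067,.045),("openjar",(.583,.068),.04,.07,.045),("opensq",(.455,.358),.05,.058,.035)]:
    try: print(n,rect(P,lo,hi,c,r))
    except Exception as e: print(n,"none")
p,d=cams.read_camera("scene");cv2.imwrite("pics/s9.png",p[:,:,::-1])
E
```

```text
clock: 50.18
tcp_pos: [0.5557, 0.1518, 0.2875]
ee_rot: [-0.001, 0.997, 0.033, -0.075]
ft_force: [-1.0, -0.8, -0.3]
finger_gap: 0.0524
jar (560, array([ 473.1, -197.1]), array([48.3, 48.5]), 86.1)
vial (148, array([ 470., -296.]), array([24.6, 23.4]), 46.6)
sqcap (192, array([ 571.3, -296.1]), array([28.2, 27. ]), 21.5)
sqbody (223, array([ 572.3, -296.9]), array([39.2, 39.7]), 1.6)
obcap (131, array([ 570.4, -196.2]), array([22.9, 22.3]), 55.7)
obbody (378, array([ 570.8, -195.2]), array([28.9, 66.3]), 89.6)
openjar (177, array([582.9,  59.9]), array([33.4, 51.7]), 77.4)
opensq (36, array([464. , 372.7]), array([ 7.3, 35.9]), 68.0)
```

View pics/wo4.png

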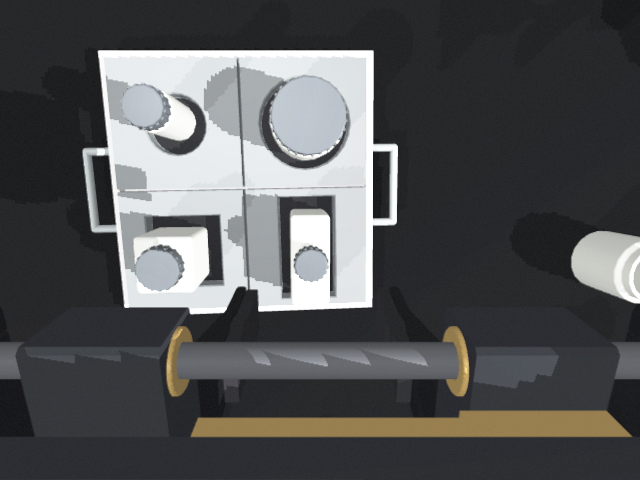

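View pics/t9.png

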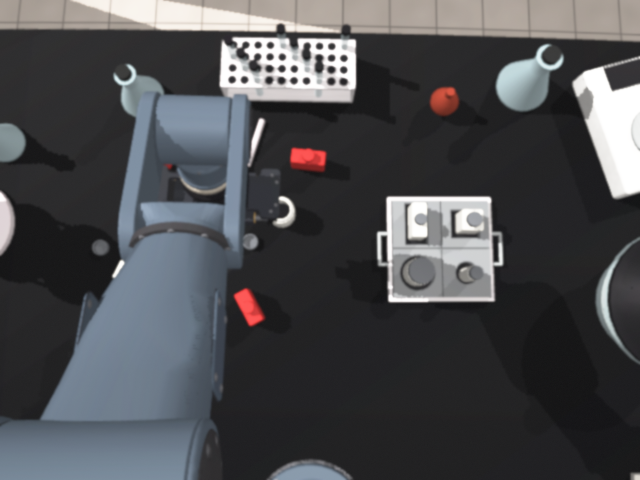

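View pics/s9.png

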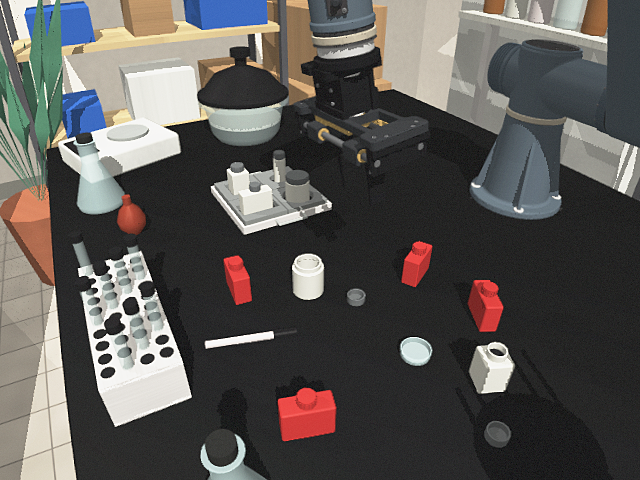

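All four stand at floor height in their wells. The open containers, at (308,277) and (491,368) in the scene view, are where they started, and the gripper is clear.

```bash
python3 - <<'E'
from rig import env
print(env.job_done()); print(env.read_state()["clock"])
E
```

```text
the job is handed in; nothing more can be done
None
the job is handed in; nothing more can be done
```

I packed the jar, vial, square bottle and oblong bottle, in that order, each into its own well, then backed the gripper away and handed the job in at about 50 s of the 115 s.

**Final checks:**
- **Containers in the wells:** In the last top and wrist pictures all four are upright. Their cap centres are within about 3 mm of the measured well centres, and the heights fit containers standing on the 11 mm floors.
- **Things left alone:** In the scene picture the two open containers, the red look-alikes and the loose caps are where they started. From the top camera the arm hid most of the open square bottle and part of the open jar, so that camera's numbers for those two could not be used.
- **Forces:** The forces I read stayed under about 2 N. I read them only at the end of each move, so I did not see any peaks in between.

**What did not go to plan:** the tool's tilt crept up to about 8° over the run, and the moves could not correct it. The square and oblong bottles were therefore set down a few degrees tilted. They settled upright when released, and none tipped over.

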